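# Clear the test deck, load the seed meters and press their caps home

## Task

Switch the isolator off, then use the scraper block to wipe every yellow chip off the steel deck plate into the black trough at its end; never touch the chips with the fingers. Then stand every black seed meter upright on the cleared steel plate between the rails, with its white cap pressed down fully home so that no orange shows, and put the scraper back upright in the middle of its blue mat. Last of all, with the caps home and everything in place, switch the isolator back on; leave the zinc sprocket and the loose white brush strip where they lie.

Things in the scene. Friction and masses are not known exactly. Their poses are not given: they have to be found in the camera images.
- deck: Fixed green test deck, long along its y, with a bare steel plate on top. Origin at bench level under the plate's centre. Plate 320 mm along y, 130 mm along x between side rails (10 mm thick), its top 45 mm above the bench; rail tops 57 mm. The plate's +y end is open, no wall. Its -y end is an edge (y = -160 mm) where it drops into the chip trough; the rails run on along it.
- trough (a point): Centre of the floor of the open black chip trough, at the deck's y = -210 mm, 13 mm above the bench. Inside it is 100 mm (deck y) by 130 mm (deck x); the outer end wall's top is 62 mm above the bench.
- meter1: Black cast seed meter, 0.4 to 0.7 kg, standing upright; may be absent. Origin at the centre of its underside, z up. Foot flange 70 mm (x) by 76 mm (y), 8 mm thick; above it the body, 50 mm (x) by 70 mm (y), its top 64 mm above the underside: grip the body across its 50 mm. A round white cap stands on top in the centre.
- captop1 (a point): Centre of the top face of the white retainer cap of meter 1: a disc 44 mm across, 10 mm thick, over an orange stem 34 mm across. Fully home, the disc lies on the body, its top 74 mm above the meter's underside and no orange shows; proud, it is up to 10 mm higher and an orange band shows under it.
- cap1 (a joint): How far the cap of meter 1 is pressed in, m: 0 = fully proud, 0.010 = fully home on its stop. It slides down stiffly under about 6 N (press with 10 to 20 N to be sure) and stays where it is left.
- meter2: Black cast seed meter, 0.4 to 0.7 kg, standing upright; may be absent. Origin at the centre of its underside, z up. Foot flange 70 mm (x) by 76 mm (y), 8 mm thick; above it the body, 50 mm (x) by 70 mm (y), its top 64 mm above the underside: grip the body across its 50 mm. A round white cap stands on top in the centre.
- captop2 (a point): Centre of the top face of the white retainer cap of meter 2: a disc 44 mm across, 10 mm thick, over an orange stem 34 mm across. Fully home, the disc lies on the body, its top 74 mm above the meter's underside and no orange shows; proud, it is up to 10 mm higher and an orange band shows under it.
- cap2 (a joint): How far the cap of meter 2 is pressed in, m: 0 = fully proud, 0.010 = fully home on its stop. It slides down stiffly under about 6 N (press with 10 to 20 N to be sure) and stays where it is left.
- meter3: Black cast seed meter, 0.4 to 0.7 kg, standing upright; may be absent. Origin at the centre of its underside, z up. Foot flange 70 mm (x) by 76 mm (y), 8 mm thick; above it the body, 50 mm (x) by 70 mm (y), its top 64 mm above the underside: grip the body across its 50 mm. A round white cap stands on top in the centre.
- captop3 (a point): Centre of the top face of the white retainer cap of meter 3: a disc 44 mm across, 10 mm thick, over an orange stem 34 mm across. Fully home, the disc lies on the body, its top 74 mm above the meter's underside and no orange shows; proud, it is up to 10 mm higher and an orange band shows under it.
- cap3 (a joint): How far the cap of meter 3 is pressed in, m: 0 = fully proud, 0.010 = fully home on its stop. It slides down stiffly under about 6 N (press with 10 to 20 N to be sure) and stays where it is left.
- chip1: Loose yellow plastic chip, 40 by 28 by 10 mm, 20 g, lying flat on the deck plate; may be absent. Origin at its centre.
- chip2: Loose yellow plastic chip, 40 by 28 by 10 mm, 20 g, lying flat on the deck plate; may be absent. Origin at its centre.
- chip3: Loose yellow plastic chip, 40 by 28 by 10 mm, 20 g, lying flat on the deck plate; may be absent. Origin at its centre.
- chip4: Loose yellow plastic chip, 40 by 28 by 10 mm, 20 g, lying flat on the deck plate; may be absent. Origin at its centre.
- scraper: Loose scraper block, 0.25 kg, standing upright on its mat. Origin at the centre of its underside, z up. Wooden block 116 mm (x) by 30 mm (y) by 26 mm high, black rubber foot; on it a red grip 70 mm (x) by 22 mm (y), from 26 to 66 mm above the underside: grip across the 22 mm. Its 116 mm fit between the deck rails.
- mat: Fixed blue mat of the scraper, 150 mm (x) by 80 mm (y), 3 mm thick, on the bench. Origin at the centre of its underside.
- isolator_base: Fixed grey isolator box with a yellow plate, 110 mm (x) by 80 mm (y), 36 mm high. Origin at the centre of its underside. The handle's hinge runs along its own y, 40 mm above the bench over the origin.
- isolator (a joint): Angle of the isolator handle, rad: 0 = ON (leaning 0.55 rad from upright to the box's own -x), 1.1 = OFF (leaning 0.55 rad to its own +x). Starts ON. Stops at both ends; stays where it is left; a push of about 2 N on the bar moves it.
- isolator_tip (a point): Centre of the red cross bar at the end of the isolator handle, 80 mm from the hinge; the bar is 22 mm thick and 60 mm long along the box's y. A closed gripper can push it over.
- sprocket: Bystander: zinc sprocket, 120 mm across, 24 mm high, lying on the bench. Origin at the centre of its underside.
- retainer: Bystander: loose white brush retainer strip, 110 by 30 by 20 mm, on the bench. Origin at the centre of its underside.
Things that resemble listed ones, but are neither listed nor needed, are in the scene too. There is more than one size of the isolator_base; the one meant has the size given above. Leave any pink look-alike of the meter1 alone.

How it is judged:
By the outcome, as a careful person would: the job done as asked, in the order asked, and still so for the second after the job is handed in, with the robot touching nothing.
Of meter1, meter2, meter3 only 2 to 3 are there at a start; the rules pass over those that are not, and their reading is None.
Of chip1, chip2, chip3, chip4 only 2 to 4 are there at a start; the rules pass over those that are not, and their reading is None.
At some moment in a run one of meter1, meter2, meter3 may be knocked a few centimetres aside while the robot is not near it.
It also fails if it takes over 210 s, if anything falls off the work surface, if the arm or the gripper's body presses on something with over 40 N, if the wrist force passes 120 N, or if a joint passes its speed limit or range.

## Robot

A 6-joint arm with a two-finger parallel gripper is mounted at the origin on the work surface. World frame = base frame: x ahead of the robot, y to its left, z up, the work surface at z = 0. Lengths are in mm, angles in rad, forces in N, time in s.
With the tool pointing down it reaches from about 350 to 925 mm from the base axis. Payload 6.4 kg.
Tool frame: the origin (TCP) lies at the very end of the fingers, on their centre line; the grasp point (between the pads) lies 19 mm behind it; z points along the fingers, y is the line along which they close (so a half turn about z gives the same grasp; the last joint's range is limited). The gripper opens to 94 mm and grips with 3 to 60 N. Pads are 16 mm wide; open, the fingers measure 119 mm over their backs; the gripper's body (75 mm by 177 mm) begins 78 mm behind the grasp point.
Start: joints at [-1.332, 0.245, 1.558, -0, 1.339, -0.174], TCP at [260.77, -595.41, 205.455] pointing down, gripper open.
Joint ranges: [-3.13, 3.13], [-1.02, 2.26], [0.13, 2.54], [-0.95, 4.09], [0.21, 2.88], [-2.74, 2.74]. Speed limits (rad/s): [2.57, 2.57, 3.14, 3.14, 3.14, 3.14].

## Interface

Orientations are given as a unit quaternion [w, x, y, z].
In Python, from plant import r, eyes gives the robot as it stands. The module is installed in compiled form; this text tells all that it offers.
- The arm moves only by the tool arm_command, never from a script. Its argument "steps" is a list that holds one entry, the list of rows, each a list of 5 numbers: the shift along the tool's x, y, z normalised to -1 to 1, where 1 is 20 mm, then the turn about the tool's z normalised to -1 to 1, where 1 is 4 degrees, then the opening, from -1 (shut) to 1 (fully open). In form: [[[dx, dy, dz, spin, jaw], ...]]. A call has 1 to 20 rows; each row shifts and turns the commanded pose from where the row before left it, along the tool's axes as they then stand; what a row does not reach is not made up. A row lasts 1/12 s, in which the tool goes at most 41.7 mm and 7.16 degrees, less where a joint would pass 70% of its speed; a pose out of reach is approached as far as the arm can. A call with a number of a shift or a turn outside -1 to 1 is refused whole. A call with a gripper value outside its range is refused whole. The fingers move at their own pace and stop on an object; "newtons" is the grip in N (left out, the last holds). Time passes only in rows, so rows that do not move let the fingers close. It gives the time, the measured TCP pose, the force, the opening and the grip force at its end, in the units of the state.
- r.observe(): the state, without advancing time (a new reading comes with each control period).
- eyes.snapshot(name): name is "scene" or "top" or "wrist"; returns a dict with "color" (420x560x3 uint8, red, green, blue), "mtx" (3x3 intrinsics, pixels), "world_from_camera" (4x4, takes a point from camera to world coordinates). Camera axes: x right, y up, looking along -z (the intrinsics and any distortion apply to the point x, -y, -z); pixel columns grow to the right and rows downward; lengths in mm; the calibration is good to about 2 mm. A picture is of the moment at which its call begins. There is no depth.
- r.hand_in(): hands the job in; it is judged then, once.
The state is a dict: "time": time; "q": joint angles; "joint_vel": joint speeds; "tau": joint torques, N m; "ee_pos": TCP position; "ee_rot": TCP orientation; "force": force on the tool from outside, world axes, zero at the start; "moment": the same for the moment, N m; "gripper_width": finger opening in mm; "grip_force": force on a finger pad.
Only numpy, scipy, OpenCV 4.12 (cv2) and the standard library are available. Lean on these libraries where they do the work, as an engineer would, in place of code of your own. Each camera call takes 0.05 s, during which the arm holds its last target. There are 200 camera calls.

## Working session

There is one attempt and no reset: what is moved stays moved. The work goes in short steps, Python scripts to look and compute and a tool call to move; the robot and the scene stay as the last step left them, time stands still between calls to the robot, and variables do not carry over. Pictures are saved under pics/ and viewed, at most 14 in all, crops included, and the job is handed in when it is done.

Besides the shell and the picture viewer there is one more tool, called by a JSON object that holds its "method" and its "body". arm_command: Moves the arm, as the interface text tells. Its arguments: {"type":"object","properties":{"steps":{"type":"array","items":{"type":"array","items":{"type":"array","items":{"type":"number"}}}},"newtons":{"type":"number"}},"required":["steps"]}

```bash
mkdir -p pics
cat > h.py <<'E'
import numpy as np, cv2
from plant import r, eyes
def snap(n,f=None):
    s=eyes.snapshot(n); 
    if f: cv2.imwrite('pics/'+f,cv2.cvtColor(s['color'],cv2.COLOR_RGB2BGR))
    return s
def ray(s,u,v):
    K=np.array(s['mtx']);T=np.array(s['world_from_camera'])
    d=np.linalg.inv(K)@[u,v,1]; d=d*[1,-1,-1]
    return T[:3,3],T[:3,:3]@d
def onz(s,u,v,z):
    o,d=ray(s,u,v); return o+d*(z-o[2])/d[2]
def proj(s,p):
    T=np.array(s['world_from_camera']);c=T[:3,:3].T@(np.array(p)-T[:3,3]);c=c*[1,-1,-1]
    q=np.array(s['mtx'])@c; return q[:2]/q[2]
def tri(a,b):
    (o1,d1),(o2,d2)=a,b
    t=np.linalg.lstsq(np.c_[d1,-d2],o2-o1,rcond=None)[0]
    p,q=o1+t[0]*d1,o2+t[1]*d2; return (p+q)/2,np.linalg.norm(p-q)
E
python3 - <<'E'
from h import *
a=snap('top','top0.png');b=snap('scene','scene0.png')
for s in(a,b): print(np.round(s['mtx'],1),np.round(s['world_from_camera'],3), s.keys())
print(r.observe())
cv2.imwrite('pics/top0b.png',cv2.resize(cv2.imread('pics/top0.png'),(800,600),interpolation=cv2.INTER_CUBIC))
cv2.imwrite('pics/scene0b.png',cv2.resize(cv2.imread('pics/scene0.png'),(800,600),interpolation=cv2.INTER_CUBIC))
E
```

```text
[[446.1   0.  271.7]
 [  0.  446.1 208. ]
 [  0.    0.    1. ]] [[ 6.000000e-03  9.880000e-01 -1.540000e-01  2.843000e+02]
 [-1.000000e+00  5.000000e-03 -6.000000e-03 -1.550000e+00]
 [-5.000000e-03  1.540000e-01  9.880000e-01  1.292414e+03]
 [ 0.000000e+00  0.000000e+00  0.000000e+00  1.000000e+00]] dict_keys(['color', 'mtx', 'world_from_camera'])
[[537.4   0.  289.2]
 [  0.  537.4 212.2]
 [  0.    0.    1. ]] [[-8.690000e-01 -4.150000e-01  2.690000e-01  8.291970e+02]
 [ 4.940000e-01 -7.450000e-01  4.490000e-01  5.918370e+02]
 [ 1.400000e-02  5.230000e-01  8.520000e-01  1.216843e+03]
 [ 0.000000e+00  0.000000e+00  0.000000e+00  1.000000e+00]] dict_keys(['color', 'mtx', 'world_from_camera'])
{'time': 0.1, 'q': array([-1.33207294e+00,  2.45714486e-01,  1.55886429e+00, -6.35867921e-05,
        1.33869749e+00, -1.74106261e-01]), 'joint_vel': array([ 7.91021841e-04,  4.89365990e-05, -3.45533360e-03, -8.37576196e-04,
        2.10425963e-03,  2.87413792e-03]), 'tau': array([ 1.24609214e-03, -4.16903651e+01, -3.15527773e+01,  6.87013683e-02,
        3.08837439e-02, -5.31159048e-05]), 'ee_pos': array([ 260.63972815, -594.87459212,  204.48953549]), 'ee_rot': array([-8.40366896e-04,  9.78770141e-01,  2.04959266e-01, -5.81113643e-05]), 'force': array([ 0.00911426, -0.20165091,  0.01775415]), 'moment': array([0.00408238, 0.00901452, 0.00121619]), 'grip_force': 0.0, 'gripper_width': 93.6596357410435}
```

View pics/top0b.png

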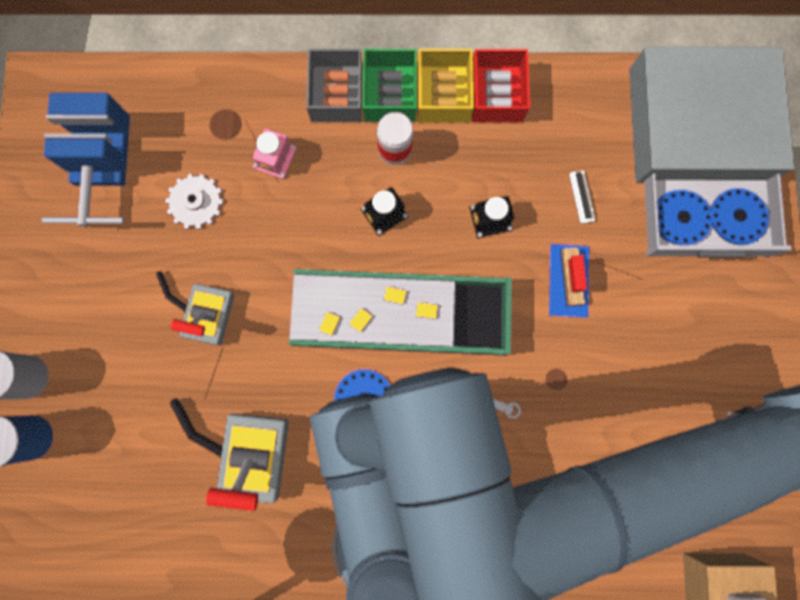

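View pics/scene0b.png

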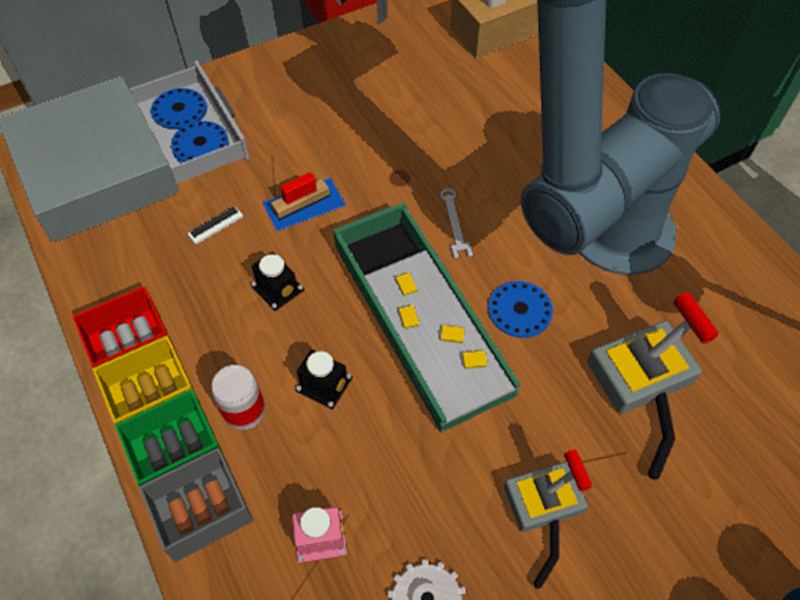

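The top view (800 px scale) shows the deck at about (400,312) with four yellow chips and its trough to the right. The two black meters are at (384,208) and (492,213), with a pink decoy at (272,152). The scraper is on its mat at (570,280). There are two isolators, a small one at (207,315) and a large one at (250,458). The scene view agrees.

```bash
cat >> h.py <<'E'
def hsv(s): return cv2.cvtColor(s['color'],cv2.COLOR_RGB2HSV)
def blobs(s,lo,hi,amin=25,roi=None):
    m=cv2.inRange(hsv(s),np.array(lo),np.array(hi))
    if lo[0]==0 and hi[0]<=8: m|=cv2.inRange(hsv(s),np.array([172]+list(lo[1:])),np.array([180]+list(hi[1:])))
    if roi: 
        z=np.zeros_like(m);x0,y0,x1,y1=roi;z[y0:y1,x0:x1]=m[y0:y1,x0:x1];m=z
    out=[]
    for c in cv2.findContours(m,cv2.RETR_EXTERNAL,cv2.CHAIN_APPROX_NONE)[0]:
        if cv2.contourArea(c)>=amin:
            M=cv2.moments(c);out.append((np.array([M['m10'],M['m01']])/M['m00'],cv2.contourArea(c),c))
    return out
RED=([0,150,90],[6,255,255]);YEL=([22,150,120],[32,255,255]);BLU=([100,130,70],[125,255,255]);GRN=([60,70,30],[90,255,160]);WHT=([0,0,185],[180,40,255])
def rect(s,c,z):
    p=np.array([onz(s,u,v,z)[:2] for u,v in c.reshape(-1,2)],np.float32); (x,y),(w,h),a=cv2.minAreaRect(p)
    if w<h: w,h,a=h,w,a+90
    return np.round([x,y,w,h,(a+90)%180-90],1)   # a = direction of long side, deg in world
E
python3 - <<'E'
from h import *
A=snap('top');B=snap('scene')
for nm,s in(('top',A),('scene',B)):
  for cn,col,z in(('RED',RED,66),('YEL',YEL,50),('BLU',BLU,3),('GRN',GRN,57),('WHT',WHT,80)):
    for b in blobs(s,*col): print(nm,cn,np.round(b[0]/.7),b[1],'rect',rect(s,b[2],z))
E
```

```text
top RED [231. 499.] 381.0 rect [ 94.5 295.2  95.1  31.3  83.9]
top RED [186. 327.] 132.5 rect [416.  396.   64.   21.   79.8]
top RED [577. 273.] 220.0 rect [ 527.  -363.3   70.8   29.1    3.9]
top RED [394. 154.] 95.0 rect [773.   -4.8  69.6  35.2  87.7]
top RED [501.  85.] 1853.5 rect [ 9.170e+02 -2.236e+02  1.565e+02  1.174e+02  2.000e-01]
top YEL [231. 475.] 79.0 rect [134.6 303.9  36.5  23.8 -19.4]
top YEL [254. 452.] 592.0 rect [168.3 266.5 111.   83.   -6.4]
top YEL [329. 323.] 92.0 rect [427.  121.1  36.3  24.  -25.4]
top YEL [360. 319.] 97.0 rect [434.   59.7  36.5  24.3 -36.2]
top YEL [426. 310.] 87.0 rect [453.2 -70.1  36.6  22.7  89.9]
top YEL [208. 308.] 204.5 rect [445.3 367.1  76.   57.2 -12. ]
top YEL [395. 295.] 90.5 rect [483.6  -7.7  36.3  24.2  76.2]
top YEL [445.  88.] 1595.5 rect [ 9.264e+02 -1.093e+02  1.560e+02  1.135e+02 -1.000e-01]
top BLU [ 31. 450.] 161.5 rect [177.9 710.   79.7  32.3 -71.2]
top BLU [361. 384.] 483.5 rect [310.3  58.8 108.3  52.9 -82.6]
top BLU [585. 254.] 33.5 rect [ 5.699e+02 -3.971e+02  4.520e+01  1.770e+01  3.000e-01]
top BLU [560. 289
[... 3173 characters left out ...]
436.] 2644.5 rect [ 9.306e+02  4.600e+00  1.312e+02  1.170e+02 -2.000e-01]
scene GRN [406. 297.] 2290.5 rect [457.3  -8.7 447.6 159.3  87.5]
scene GRN [714.  57.] 9747.0 rect [-410.8 -202.5  507.2  492.8   61.5]
scene WHT [425. 591.] 35.5 rect [687.1 417.7  42.7  18.3 -23.4]
scene WHT [412. 578.] 256.0 rect [ 6.959e+02  3.923e+02  8.600e+01  3.820e+01 -3.000e-01]
scene WHT [315. 522.] 294.5 rect [784.9 251.8  40.8  40.  -29.4]
scene WHT [233. 384.] 551.0 rect [804.2 -16.2  66.6  64.2  60.8]
scene WHT [320. 363.] 204.5 rect [663.5  18.2  41.3  40.7  40. ]
scene WHT [271. 264.] 157.0 rect [ 652.9 -200.4   41.    40.2  -29. ]
scene WHT [216. 227.] 101.0 rect [ 705.7 -327.5  102.3   24.6    1.1]
```

The small isolator (bar about 64 × 21 mm, plate 77 × 58 mm) is the one the task means. The large one is about 1.45× that size. Next I triangulate from the two views.

```bash
cat >> h.py <<'E'
def pick(bs,near): return min(bs,key=lambda b:np.hypot(*(b[0]/.7-near)))
def corners(c): return cv2.boxPoints(cv2.minAreaRect(c))
def yaw():
    q=r.observe()['ee_rot']; return 2*np.degrees(np.arctan2(q[2],q[1]))
def go(x,y,z,yw=None):
    """rows-units to the target in the tool axes as they will stand after the turn"""
    o=r.observe();p=o['ee_pos'];a=yaw();a=(a+180)%360-180
    t=a if yw is None else yw; d=np.array([x,y,z])-p;c,s=np.cos(np.radians(t)),np.sin(np.radians(t))
    print('at',np.round(p,1),'yaw',round(a,2),'w',round(o['gripper_width'],1),'F',np.round(o['force'],1),'t',round(o['time'],1),'| turn units',round(((a-t+180)%360-180)/4,3),'| tool shift/20:',np.round(np.array([c*d[0]+s*d[1],s*d[0]-c*d[1],-d[2]])/20,3))
E
python3 - <<'E'
from h import *
A=snap('top');B=snap('scene')
def T(col,na,nb,lab):
    a=pick(blobs(A,*col),na);b=pick(blobs(B,*col),nb)
    p,e=tri(ray(A,*a[0]),ray(B,*b[0]));print(lab,np.round(p,1),round(e,1));return a,b
T(RED,(186,327),(578,470),'bar');T(RED,(577,273),(298,187),'grip')
a,b=T(WHT,(496,207),(271,264),'capB');a,b=T(WHT,(383,201),(320,363),'capA')
for n,m in(((329,323),(474,359)),((360,319),(452,333)),((426,310),(406,283)),((395,295),(408,316))):T(YEL,n,m,'chip')
T(BLU,(560,289),(308,209),'mat')
# plate of isolator: use all fragments -> hull rects
def plate(s,roi):
    c=np.vstack([b[2] for b in blobs(s,*YEL,10,roi)]);return c
ca=plate(A,(125,190,170,245));cb=plate(B,(350,310,415,375))
for c,s in((ca,A),(cb,B)):
    print('plate',[rect(s,c,z) for z in(34,37,40)])
# deck corners by approx green hull
for s,n in((A,(448,317)),(B,(406,297))):
    c=pick(blobs(s,*GRN),n)[2]; h=cv2.convexHull(c); q=cv2.approxPolyDP(h,6,True).reshape(-1,2)
    print('deck',[np.round(onz(s,u,v,57)[:2],0).tolist() for u,v in q])
for s,n in((A,(372,310)),):
    c=pick(blobs(s,*WHT),n)[2];print('steel',rect(s,c,45))
# wood block + mat + pixels
W=([8,90,140],[20,200,255])
for s,roi in((A,(380,165,420,225)),):
    c=pick(blobs(s,*BLU),(560,289))[2];print('mat',rect(s,c,3))
    hull=cv2.convexHull(np.vstack([b[2] for b in blobs(s,*BLU,5,roi)]));print('mat hull',rect(s,hull,3))
cr=cv2.resize(A['color'][120:180,240:370],None,fx=5,fy=5,interpolation=cv2.INTER_CUBIC)
c2=cv2.resize(A['color'][160:235,370:420],None,fx=5,fy=5,interpolation=cv2.INTER_CUBIC)
o=np.zeros((600,800,3),np.uint8);o[:300,:650]=cr;o[225:600,550:800]=c2;cv2.imwrite('pics/crop1.png',o[...,::-1])
E
```

```text
bar [410.1 382.8 110.6] 1.4
grip [ 527.6 -367.    49. ] 4.2
capB [ 653.1 -205.    77.4] 3.1
capA [664.4  17.   79. ] 2.6
chip [425.6 122.2  47.4] 3.3
chip [433.1  60.8  48. ] 3.2
chip [452.4 -69.   47.4] 3.3
chip [482.5  -6.7  47. ] 3.3
mat [ 512.4 -356.8  -19.5] 10.2
plate [array([447.4, 371.9,  76.7,  57. , -12.3]), array([447. , 371. ,  76.6,  56.9, -12.3]), array([446.6, 370.1,  76.4,  56.7, -12.3])]
plate [array([445.9, 373.6,  80.4,  60.5, -12.3]), array([446.8, 374.1,  80.2,  60.4, -12.3]), array([447.8, 374.7,  80. ,  60.2, -12.3])]
deck [[528.0, 191.0], [515.0, -232.0], [372.0, -228.0], [387.0, 193.0]]
deck [[369.0, -226.0], [387.0, 202.0], [542.0, 211.0], [529.0, -195.0], [512.0, -235.0]]
steel [454.3  37.6 317.8 125.7  87.8]
mat [ 523.  -363.4  144.7   73.1   -2.4]
mat hull [ 523.  -364.8  144.5   75.2   -3.9]
```

View pics/crop1.png

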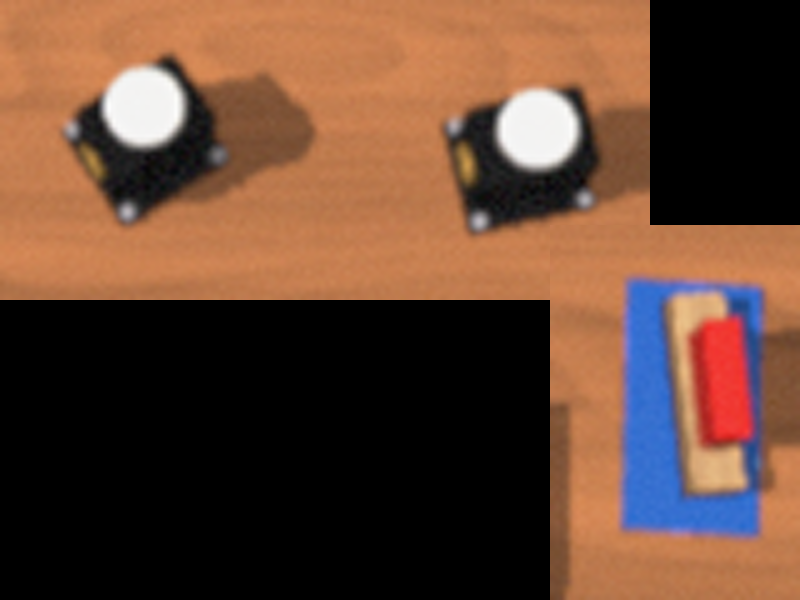

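The crop shows flange corners that put meter A's x axis at about 33° and meter B's at about 12.5°. The scraper stands near the middle of its mat, at about +4°. The isolator is at about (447,372), yaw −12.3°. I move to it first.

{"method": "arm_command", "body": {"steps": [[[0, 0, 0, 1, -1], [0, 0, 0, 1, -1], [0, 0, 0, 1, -1], [0, 0, 0, 1, -1], [0, 0, 0, 1, -1], [0, 0, 0, 1, -1], [0, 0, 0, 1, -1], [0, 0, 0, 1, -1], [0, 0, 0, 1, -1], [0.88, -0.93, 0, 0, -1], [0.88, -0.93, 0, 0, -1], [0.88, -0.93, 0, 0, -1], [0.88, -0.93, 0, 0, -1], [0.88, -0.93, 0, 0, -1], [0.88, -0.93, 0, 0, -1], [0.88, -0.93, 0, 0, -1], [0.88, -0.93, 0, 0, -1], [0, 0, 0, 0, -1]]]}}

```text
time: 1.8
ee_pos: [433.2, -477.6, 205.4]
ee_rot: [-0.0, 0.994, -0.105, 0.0]
force: [-0.4, -0.7, 0.2]
gripper_width: 0.5
grip_force: 0.0
```

{"method": "arm_command", "body": {"steps": [[[-0.29, -1, 0, 0, -1], [-0.29, -1, 0, 0, -1], [-0.29, -1, 0, 0, -1], [-0.29, -1, 0, 0, -1], [-0.29, -1, 0, 0, -1], [-0.29, -1, 0, 0, -1], [-0.29, -1, 0, 0, -1], [-0.29, -1, 0, 0, -1], [-0.29, -1, 0, 0, -1], [-0.29, -1, 0, 0, -1], [-0.29, -1, 0, 0, -1], [-0.29, -1, 0, 0, -1], [-0.29, -1, 0, 0, -1], [-0.29, -1, 0, 0, -1], [-0.29, -1, 0, 0, -1], [-0.29, -1, 0, 0, -1], [-0.29, -1, 0, 0, -1], [-0.29, -1, 0, 0, -1], [-0.29, -1, 0, 0, -1], [-0.29, -1, 0, 0, -1]]]}}

```text
time: 3.47
ee_pos: [402.0, -64.2, 205.6]
ee_rot: [0.0, 0.994, -0.108, 0.0]
force: [-0.3, -0.3, -0.4]
gripper_width: 0.3
grip_force: 0.0
```

{"method": "arm_command", "body": {"steps": [[[-0.29, -1, 0, 0, -1], [-0.29, -1, 0, 0, -1], [-0.29, -1, 0, 0, -1], [-0.29, -1, 0, 0, -1], [-0.29, -1, 0, 0, -1], [-0.29, -1, 0, 0, -1], [-0.29, -1, 0, 0, -1], [-0.29, -1, 0, 0, -1], [-0.29, -1, 0, 0, -1], [-0.29, -1, 0, 0, -1], [-0.29, -1, 0, 0, -1], [-0.29, -1, 0, 0, -1], [-0.29, -1, 0, 0, -1], [-0.29, -1, 0, 0, -1], [-0.29, -1, 0, 0, -1], [-0.29, -1, 0, 0, -1], [-0.29, -1, 0, 0, -1], [-0.29, -1, 0, 0, -1], [0, 0, 0, 0, -1], [0, 0, 0, 0, -1]]]}}

```text
time: 5.13
ee_pos: [377.4, 309.3, 205.3]
ee_rot: [0.0, 0.994, -0.107, -0.0]
force: [0.3, 0.5, 0.5]
gripper_width: 0.4
grip_force: 0.0
```

```bash
python3 -c "
from h import *
go(368,390,100,-12.3)
s=snap('wrist','w1.png');print(np.round(s['world_from_camera'],2).tolist(),s['mtx'][0])"
```

```text
at [377.4 309.3 205.3] yaw -12.28 w 0.4 F [0.3 0.5 0.5] t 5.1 | turn units 0.006 | tool shift/20: [-1.318 -3.845  5.266]
[[-0.21, 0.94, 0.27, 455.44], [-0.98, -0.21, -0.06, 292.14], [0.0, -0.27, 0.96, 383.3], [0.0, 0.0, 0.0, 1.0]] [299.39290372   0.         280.23700766]
```

View pics/w1.png

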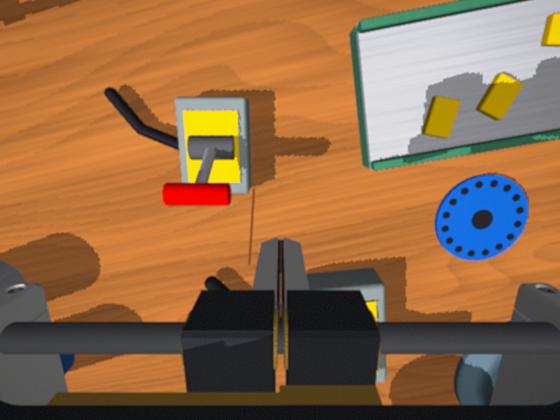

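The wrist picture shows the isolator bar at about (197,194), with nothing blocking the way to it. I go in behind the bar.

{"method": "arm_command", "body": {"steps": [[[-0.33, -0.96, 0, 0, -1], [-0.33, -0.96, 0, 0, -1], [-0.33, -0.96, 0, 0, -1], [-0.33, -0.96, 0, 0, -1], [0, 0, 0, 0, -1], [0, 0, 0.88, 0, -1], [0, 0, 0.88, 0, -1], [0, 0, 0.88, 0, -1], [0, 0, 0.88, 0, -1], [0, 0, 0.88, 0, -1], [0, 0, 0.88, 0, -1], [0, 0, 0, 0, -1], [0, 0, 0, 0, -1], [0, 0, 0, 0, -1]]]}}

```text
time: 6.35
ee_pos: [368.9, 389.6, 101.0]
ee_rot: [-0.0, 0.994, -0.108, 0.001]
force: [0.1, -0.0, 1.2]
gripper_width: 0.3
grip_force: 0.0
```

```bash
python3 -c "
from h import *
go(447+23*.977,372.5-23*.213,100,-12.3)"
```

```text
at [368.9 389.6 101. ] yaw -12.41 w 0.3 F [ 0.1 -0.   1.2] t 6.3 | turn units -0.026 | tool shift/20: [5.146 0.006 0.052]
```

{"method": "arm_command", "body": {"steps": [[[0.4, 0, 0, 0, -1], [0.4, 0, 0, 0, -1], [0.4, 0, 0, 0, -1], [0.4, 0, 0, 0, -1], [0.4, 0, 0, 0, -1], [0.4, 0, 0, 0, -1], [0.4, 0, 0, 0, -1], [0.4, 0, 0, 0, -1], [0.4, 0, 0, 0, -1], [0.4, 0, 0, 0, -1], [0.4, 0, 0, 0, -1], [0.4, 0, 0, 0, -1], [0.2, 0, 0, 0, -1], [0, 0, 0, 0, -1], [0, 0, 0, 0, -1], [0, 0, 0, 0, -1]]]}}

```text
time: 7.68
ee_pos: [466.0, 368.6, 100.0]
ee_rot: [0.0, 0.994, -0.107, 0.001]
force: [0.0, 0.0, -0.4]
gripper_width: 0.4
grip_force: 0.2
```

{"method": "arm_command", "body": {"steps": [[[0.15, 0, 0, 0, -1], [0.15, 0, 0, 0, -1], [0, 0, 0, 0, -1], [0, 0, 0, 0, -1]]]}}

```text
time: 8.02
ee_pos: [466.8, 368.5, 99.9]
ee_rot: [0.0, 0.994, -0.107, -0.005]
force: [-17.3, 3.1, 10.1]
gripper_width: 0.3
grip_force: 8.4
```

```bash
python3 -c "
from h import *
A=snap('top');B=snap('scene')
for n,s in((0,A),(1,B)):
  for b in blobs(s,*RED): print(n,np.round(b[0]/.7),b[1],rect(s,b[2],108))
print(r.observe()['force'])
cv2.imwrite('pics/c2.png',cv2.resize(B['color'][290:400,330:440],(600,600))[...,::-1])"
```

```text
0 [249. 501.] 103.0 [ 97.4 253.2  30.3  25.7   2.2]
0 [202. 286.] 43.0 [488.1 357.9  22.4  19.2 -89.7]
0 [577. 273.] 221.0 [ 518.7 -350.9   68.5   28.3    3.4]
0 [394. 154.] 95.0 [756.2  -4.6  67.1  34.   87.7]
0 [501.  85.] 1852.5 [ 8.953e+02 -2.148e+02  1.512e+02  1.167e+02  2.000e-01]
1 [529. 485.] 231.0 [486.7 364.7  62.1  20.8  79. ]
1 [245. 414.] 247.0 [808.1  47.5  68.2  49.4  -5.7]
1 [698. 319.] 359.5 [ 74.5 264.1  94.1  34.7  79.2]
1 [118. 325.] 2058.5 [ 926.4 -194.   126.4  109.6   -0. ]
1 [298. 187.] 292.5 [ 541.1 -317.1   73.3   44.6    4.9]
1 [343.   6.] 243.0 [ 221.5 -722.   124.3   63.   -28.5]
[-16.37644215   2.67840325   9.87230336]
```

View pics/c2.png

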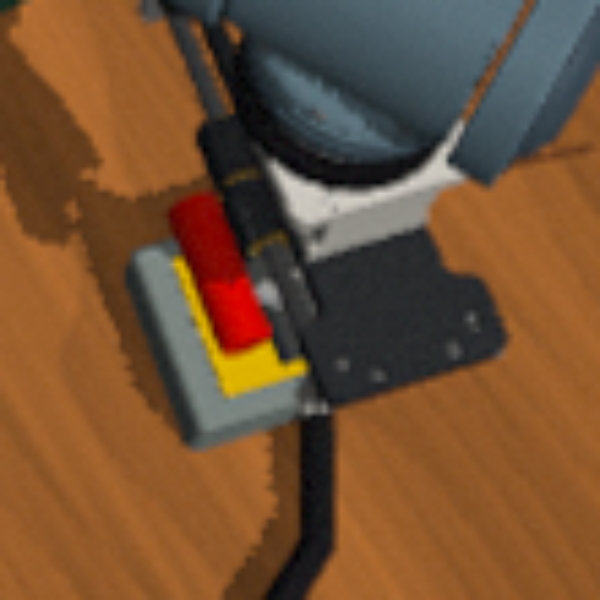

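The scene crop shows the red bar at about (215,270), over on the box's +x side, and the force against the stop was 17 N. So the isolator is OFF. I back off and go to the scraper.

{"method": "arm_command", "body": {"steps": [[[-1, 0, 0, 0, -1], [0, 0, -1, 0, -1], [0, 0, -1, 0, -1], [0, 0, -1, 0, -1], [0, 0, -1, 0, -1], [0, 0, -1, 0, -1], [0, 0, 0, -1, 1], [0, 0, 0, -1, 1], [0, 0, 0, -1, 1], [0, 0, 0, -1, 1], [-0.03, 1, 0, 0, 1], [-0.03, 1, 0, 0, 1], [-0.03, 1, 0, 0, 1], [-0.03, 1, 0, 0, 1], [-0.03, 1, 0, 0, 1], [-0.03, 1, 0, 0, 1], [-0.03, 1, 0, 0, 1], [-0.03, 1, 0, 0, 1], [-0.03, 1, 0, 0, 1], [-0.03, 1, 0, 0, 1]]]}}

```text
time: 9.78
ee_pos: [459.1, 170.6, 200.3]
ee_rot: [0.0, 0.999, 0.032, 0.001]
force: [-0.7, 0.6, 0.0]
gripper_width: 90.3
grip_force: 0.0
```

{"method": "arm_command", "body": {"steps": [[[-0.03, 1, 0, 0, 1], [-0.03, 1, 0, 0, 1], [-0.03, 1, 0, 0, 1], [-0.03, 1, 0, 0, 1], [-0.03, 1, 0, 0, 1], [-0.03, 1, 0, 0, 1], [-0.03, 1, 0, 0, 1], [-0.03, 1, 0, 0, 1], [-0.03, 1, 0, 0, 1], [-0.03, 1, 0, 0, 1], [-0.03, 1, 0, 0, 1], [-0.03, 1, 0, 0, 1], [-0.03, 1, 0, 0, 1], [-0.03, 1, 0, 0, 1], [-0.03, 1, 0, 0, 1], [-0.03, 1, 0, 0, 1], [-0.03, 1, 0, 0, 1], [-0.03, 1, 0, 0, 1], [-0.03, 1, 0, 0, 1], [-0.03, 1, 0, 0, 1]]]}}

```text
time: 11.45
ee_pos: [472.4, -229.7, 200.3]
ee_rot: [0.001, 0.999, 0.032, 0.0]
force: [-0.0, -0.5, 0.0]
gripper_width: 93.9
grip_force: 0.0
```

{"method": "arm_command", "body": {"steps": [[[-0.03, 1, 0, 0, 1], [-0.03, 1, 0, 0, 1], [-0.03, 1, 0, 0, 1], [-0.03, 1, 0, 0, 1], [-0.03, 1, 0, 0, 1], [-0.03, 1, 0, 0, 1], [-0.03, 0.5, 0, 0, 1], [0, 0, 0, 0, 1], [0, 0, 0, 0, 1], [0, 0, 0, 0, 1]]]}}

```text
time: 12.28
ee_pos: [476.4, -357.5, 199.8]
ee_rot: [-0.0, 0.999, 0.032, -0.0]
force: [-0.1, 0.4, 0.2]
gripper_width: 93.9
grip_force: 0.0
```

```bash
python3 -c "
from h import *
go(527,-367,100,4)
s=snap('wrist','w2.png')
for b in blobs(s,*RED): print(b[0],b[1],rect(s,b[2],66))
for b in blobs(s,*BLU): print('B',b[0],b[1],rect(s,b[2],3))
"
```

```text
at [ 476.4 -357.5  199.8] yaw 3.69 w 93.9 F [-0.1  0.4  0.2] t 12.3 | turn units -0.079 | tool shift/20: [2.492 0.653 4.992]
[291.28801572 152.04571054] 1272.5 [ 526.1 -365.6   68.2   21.2    3.4]
B [  4.60493827 281.66843034] 94.5 [315.   18.3  26.3  16.3 -10.8]
B [287.42062488 147.33659761] 7505.5 [ 521.9 -362.8  147.6   78.4   -3.3]
B [513.14854434  50.8922456 ] 8507.0 [ 646.6 -612.8  111.5  107.9  -86.4]
```

View pics/w2.png

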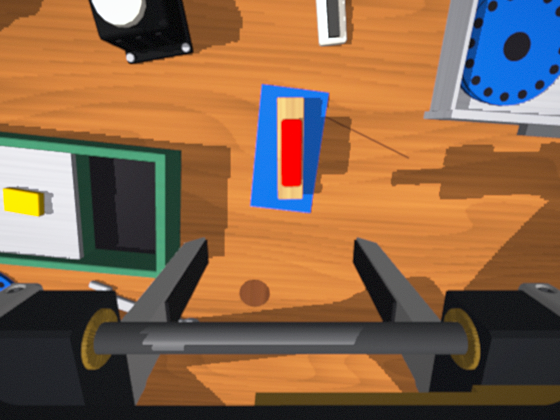

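The wrist picture shows the scraper's red grip at (291,152), centred on the fingers' line. That puts it at (526,−366), yaw 3.4°, and the mat at (522,−363), yaw −3.3°. I grasp it.

{"method": "arm_command", "body": {"newtons": 40, "steps": [[[0.82, 0.19, 0, 0.07, 1], [0.82, 0.19, 0, 0, 1], [0.82, 0.19, 0, 0, 1], [0, 0, 0.8, 0, 0.2], [0, 0, 0.8, 0, 0.2], [0, 0, 0.8, 0, 0.2], [0, 0, 0.8, 0, 0.2], [0, 0, 0.8, 0, 0.2], [0, 0, 0.8, 0, 0.2], [0, 0, 0.8, 0, 0.2], [0, 0, 0.8, 0, 0.2], [0, 0, 0.8, 0, 0.2], [0, 0, 0.8, 0, 0.2], [0, 0, 0.24, 0, 0.2], [0, 0, 0, 0, 0.2], [0, 0, 0, 0, -1], [0, 0, 0, 0, -1], [0, 0, 0, 0, -1], [0, 0, 0, 0, -1], [0, 0, 0, 0, -1]]]}}

```text
time: 14.0
ee_pos: [526.5, -367.0, 35.8]
ee_rot: [0.0, 1.0, 0.029, 0.0]
force: [0.8, -1.0, -0.4]
gripper_width: 26.5
grip_force: 0.0
```

{"method": "arm_command", "body": {"steps": [[[0, 0, 0, 0, -1], [0, 0, 0, 0, -1], [0, 0, 0, 0, -1]]]}}

```text
time: 14.25
ee_pos: [526.3, -366.7, 35.5]
ee_rot: [-0.0, 1.0, 0.029, 0.0]
force: [-1.4, 1.0, 4.5]
gripper_width: 21.7
grip_force: 40.0
```

The scraper is gripped, 21.7 mm wide. I lift it and carry it over the deck's open end.

{"method": "arm_command", "body": {"steps": [[[0, 0, -0.8, 0, -1], [0, 0, -0.8, 0, -1], [0, 0, -0.8, 0, -1], [0, 0, -0.8, 0, -1], [0, 0, -0.8, 0, -1], [0, 0, -0.8, 0, -1], [0, 0, -0.8, 0.7, -1], [0, 0, -0.8, 0.7, -1], [-0.16, -0.97, -0.8, 0, -1], [-0.16, -0.97, -0.8, 0, -1], [-0.16, -0.97, -0.8, 0, -1], [-0.16, -0.97, 0, 0, -1], [-0.16, -0.97, 0, 0, -1], [-0.16, -0.97, 0, 0, -1], [-0.16, -0.97, 0, 0, -1], [-0.16, -0.97, 0, 0, -1], [-0.16, -0.97, 0, 0, -1], [-0.16, -0.97, 0, 0, -1], [-0.16, -0.97, 0, 0, -1], [-0.16, -0.97, 0, 0, -1]]]}}

```text
time: 15.92
ee_pos: [496.1, -131.5, 210.1]
ee_rot: [-0.0, 1.0, -0.02, -0.001]
force: [0.7, -0.6, -2.7]
gripper_width: 21.5
grip_force: 40.0
```

{"method": "arm_command", "body": {"steps": [[[-0.16, -0.97, 0, 0, -1], [-0.16, -0.97, 0, 0, -1], [-0.16, -0.97, 0, 0, -1], [-0.16, -0.97, 0, 0, -1], [-0.16, -0.97, 0, 0, -1], [-0.16, -0.97, 0, 0, -1], [-0.16, -0.97, 0, 0, -1], [-0.16, -0.97, 0, 0, -1], [-0.16, -0.97, 0, 0, -1], [-0.16, -0.97, 0, 0, -1], [-0.16, -0.97, 0, 0, -1], [-0.16, -0.97, 0, 0, -1], [-0.16, -0.97, 0, 0, -1], [-0.16, -0.97, 0, 0, -1], [-0.16, -0.97, 0, 0, -1], [-0.16, -0.97, 0, 0, -1], [0, 0, 0, 0, -1], [0, 0, 0, 0, -1], [0, 0, 0, 0, -1]]]}}

```text
time: 17.5
ee_pos: [457.5, 179.1, 210.5]
ee_rot: [0.0, 1.0, -0.019, -0.0]
force: [-0.0, -0.1, -1.1]
gripper_width: 22.0
grip_force: 40.0
```

```bash
python3 -c "
from h import *
go(459.7,177.5,77.5,-2.2)
s=snap('wrist','w3.png')
for b in blobs(s,*GRN): print('G',np.round(b[0]),b[1],rect(s,b[2],57))
for b in blobs(s,*YEL): print('Y',np.round(b[0]),b[1],rect(s,b[2],55))
for b in blobs(s,*WHT,400): print('W',np.round(b[0]),b[1],rect(s,b[2],45))
"
```

```text
at [457.5 179.1 210.5] yaw -2.23 w 22.0 F [-0.  -0.1 -1.1] t 17.5 | turn units -0.008 | tool shift/20: [0.112 0.074 6.651]
G [458. 248.] 2226.5 [390.1 -10.1 288.3  25.7  87.7]
G [417. 132.] 2241.5 [521.2  35.3 319.1   9.4  87.7]
Y [251. 378.] 219.0 [198.7 229.8  48.1  13.9  -4.1]
Y [328. 219.] 704.0 [426.  124.6  39.1  27.9 -23.3]
Y [380. 211.] 704.0 [433.4  64.4  38.4  28.3 -37. ]
Y [493. 191.] 776.5 [452.4 -63.   43.1  27.2  83.3]
Y [125. 210.] 1635.0 [450.5 363.4  75.9  57.2 -12.7]
Y [443. 167.] 759.5 [481.7  -3.2  38.2  26.3  76.4]
W [495. 286.] 467.0 [322.7 -94.2  60.7  31.6  70.4]
W [390. 200.] 13936.5 [452.3  39.8 317.6 127.5  87.7]
W [59. 20.] 2809.0 [641.6 394.3  97.3  43.1  87.7]
```

View pics/w3.png

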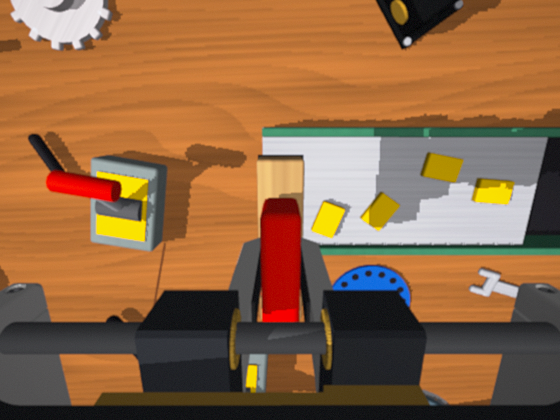

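The wrist picture shows the steel plate from about (262,135) to (545,245), with the chips at (328,219), (380,211), (443,167) and (493,191). The scraper is held over the open +y end. I lower it behind the chips.

{"method": "arm_command", "body": {"steps": [[[0.05, 0.25, 0.7, 0, -1], [0, 0, 0.7, 0, -1], [0, 0, 0.7, 0, -1], [0, 0, 0.7, 0, -1], [0, 0, 0.7, 0, -1], [0, 0, 0.7, 0, -1], [0, 0, 0.7, 0, -1], [0, 0, 0.7, 0, -1], [0, 0, 0.7, 0, -1], [0, 0, 0.2, 0, -1], [0, 0, 0.1, 0, -1], [0, 0, 0, 0, -1], [0, 0, 0, 0, -1], [0, 0, 0, 0, -1]]]}}

```text
time: 18.72
ee_pos: [459.4, 174.5, 80.1]
ee_rot: [-0.0, 1.0, -0.02, 0.001]
force: [-0.2, -0.2, -1.6]
gripper_width: 21.8
grip_force: 40.0
```

```bash
python3 -c "
from h import *
go(453-158*.04,39-158,77.5,-2.3)"
```

```text
at [459.4 174.5  80.1] yaw -2.24 w 21.8 F [-0.2 -0.2 -1.6] t 18.7 | turn units 0.015 | tool shift/20: [-0.046 14.691  0.13 ]
```

{"method": "arm_command", "body": {"steps": [[[0, 0, 0.1, 0, -1], [0, 0, 0.06, 0, -1], [0, 0, 0, 0, -1], [0, 0, 0, 0, -1], [0, 0, 0, 0, -1]]]}}

```text
time: 19.13
ee_pos: [459.5, 174.7, 77.5]
ee_rot: [-0.0, 1.0, -0.019, 0.001]
force: [-1.6, -1.2, 5.0]
gripper_width: 21.9
grip_force: 40.0
```

Contact is light, about 6 N. I sweep.

{"method": "arm_command", "body": {"steps": [[[0, 0.3, 0, 0, -1], [0, 0.4, 0, 0, -1], [0, 0.4, 0, 0, -1], [0, 0.4, 0, 0, -1], [0, 0.4, 0, 0, -1], [0, 0.4, 0, 0, -1], [0, 0.4, 0, 0, -1], [0, 0.4, 0, 0, -1], [0, 0.4, 0, 0, -1], [0, 0.4, 0, 0, -1], [0, 0.4, 0, 0, -1], [0, 0.4, 0, 0, -1], [0, 0.4, 0, 0, -1], [0, 0.4, 0, 0, -1], [0, 0.4, 0, 0, -1], [0, 0.4, 0, 0, -1], [0, 0.4, 0, 0, -1], [0, 0.4, 0, 0, -1], [0, 0.4, 0, 0, -1]]]}}

```text
time: 20.72
ee_pos: [454.0, 24.5, 77.5]
ee_rot: [-0.001, 1.0, -0.02, 0.002]
force: [0.5, 5.4, 6.7]
gripper_width: 21.9
grip_force: 40.0
```

{"method": "arm_command", "body": {"steps": [[[0, 0.4, 0, 0, -1], [0, 0.4, 0, 0, -1], [0, 0.4, 0, 0, -1], [0, 0.4, 0, 0, -1], [0, 0.4, 0, 0, -1], [0, 0.4, 0, 0, -1], [0, 0.4, 0, 0, -1], [0, 0.4, 0, 0, -1], [0, 0.4, 0, 0, -1], [0, 0.4, 0, 0, -1], [0, 0.4, 0, 0, -1], [0, 0.4, 0, 0, -1]]]}}

```text
time: 21.72
ee_pos: [450.1, -71.5, 77.5]
ee_rot: [-0.001, 1.0, -0.02, 0.001]
force: [0.6, 6.4, 8.6]
gripper_width: 21.7
grip_force: 40.0
```

```bash
python3 -c "
from h import *
go(453-158*.04,39-158,77.5,-2.3)
for n in('top','scene'):
  s=snap(n)
  for b in blobs(s,*YEL,10): 
    q=rect(s,b[2],50)
    if 300<q[0]<550 and abs(q[1])<330: print(n,q)"
```

```text
at [450.1 -71.5  77.5] yaw -2.27 w 21.7 F [0.6 6.4 8.6] t 21.7 | turn units 0.007 | tool shift/20: [-0.075  2.381  0.   ]
scene [ 490.3 -126.2   55.2   33.9  -48.1]
```

{"method": "arm_command", "body": {"steps": [[[-0.02, 0.4, 0, 0, -1], [-0.02, 0.4, 0, 0, -1], [-0.02, 0.4, 0, 0, -1], [-0.02, 0.4, 0, 0, -1], [0, 0.4, 0, 0, -1], [0, 0.4, 0, 0, -1], [0, 0.1, 0, 0, -1], [0, 0, 0, 0, -1], [0, 0, 0, 0, -1], [0, 0, 0, 0, -1], [0, 0, 0, 0, -1]]]}}

```text
time: 22.73
ee_pos: [446.4, -121.9, 77.5]
ee_rot: [0.0, 1.0, -0.02, 0.001]
force: [-0.5, 2.2, 7.7]
gripper_width: 22.0
grip_force: 40.0
```

```bash
python3 -c "
from h import *
go(522,-363,180,-3.3)
A=snap('wrist');B=snap('scene');T=snap('top')
o=np.zeros((420,800,3),np.uint8);o[:,:560]=A['color'];o[:300,560:]=cv2.resize(B['color'][130:230,220:300],(240,300))
cv2.imwrite('pics/c4.png',o[...,::-1])"
```

```text
at [ 446.4 -121.9   77.5] yaw -2.26 w 22.0 F [-0.5  2.2  7.7] t 22.7 | turn units 0.259 | tool shift/20: [ 4.468 11.817 -5.126]
```

View pics/c4.png

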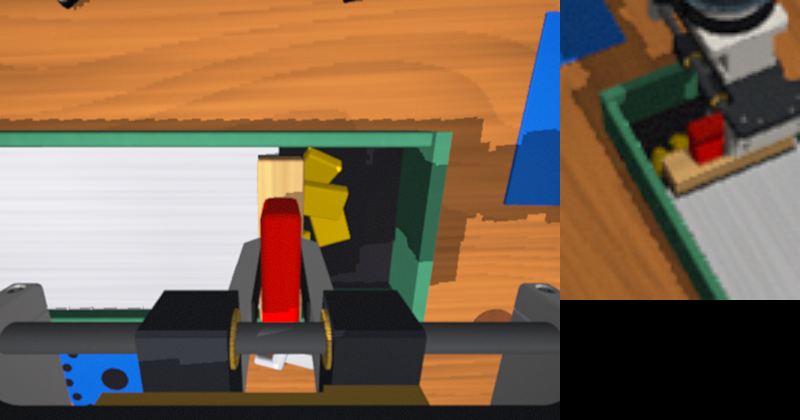

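The chips are in the trough, in front of the scraper, at about (320,165) to (330,225). I push a little further, lift, and check.

{"method": "arm_command", "body": {"steps": [[[0, 0.4, 0, 0, -1], [0, 0.4, 0, 0, -1], [0, -0.1, -0.4, 0, -1], [0, 0, -0.8, 0, -1], [0, 0, -0.8, 0, -1], [0, 0, -0.8, 0, -1], [0, 0, -0.8, 0, -1], [0, 0, -0.8, 0, -1], [0, 0, -0.8, 0, -1], [0, -1, -0.4, 0, -1], [0, -1, 0, 0, -1], [0, -1, 0, 0, -1], [0, -1, 0, 0, -1], [0, 0, 0, 0, -1], [0, 0, 0, 0, -1]]]}}

```text
time: 24.13
ee_pos: [447.3, -54.7, 187.5]
ee_rot: [0.0, 1.0, -0.018, -0.0]
force: [0.3, 0.5, -3.1]
gripper_width: 21.7
grip_force: 40.0
```

```bash
python3 -c "
from h import *
go(522,-363,180,-3.3)
A=snap('wrist');B=snap('scene');T=snap('top')
for n in(A,B,T):
  for b in blobs(n,*YEL,10): 
    q=rect(n,b[2],30)
    if 300<q[0]<550 and abs(q[1])<330: print(q)
o=np.zeros((420,800,3),np.uint8);o[:,:560]=A['color'];o[:300,560:]=cv2.resize(B['color'][130:230,220:300],(240,300))
cv2.imwrite('pics/c5.png',o[...,::-1])"
```

```text
at [447.3 -54.7 187.5] yaw -2.12 w 21.7 F [ 0.3  0.5 -3.1] t 24.1 | turn units 0.295 | tool shift/20: [ 4.614 15.174  0.375]
[ 418.7 -133.1   43.1   19.4   -2.3]
[ 466.1 -154.9   79.7   47.6   -2. ]
[ 482.5 -157.1   46.    40.1   71.1]
[ 413.6 -143.9   28.4    7.5  -14.6]
[ 435.4 -162.5   31.6   25.8   63.3]
```

View pics/c5.png

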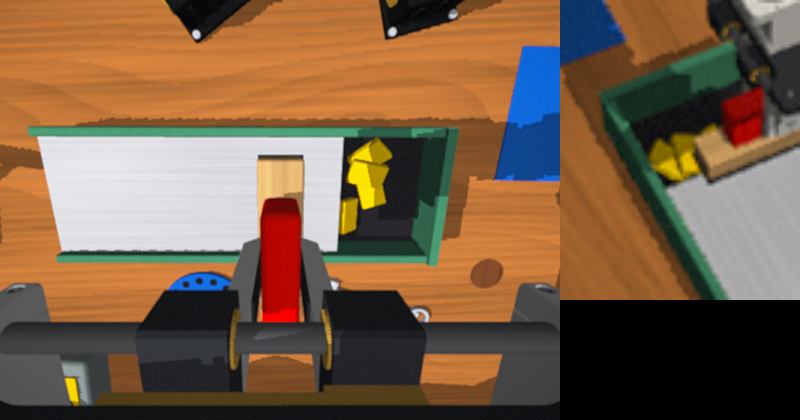

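All four chips lie in the trough at about (345–385, 145–230) and the plate is clear. I put the scraper back on the mat.

{"method": "arm_command", "body": {"steps": [[[0, 0, 0, 0.3, -1], [0.29, 0.95, 0, 0, -1], [0.29, 0.95, 0, 0, -1], [0.29, 0.95, 0, 0, -1], [0.29, 0.95, 0, 0, -1], [0.29, 0.95, 0, 0, -1], [0.29, 0.95, 0, 0, -1], [0.29, 0.95, 0, 0, -1], [0.29, 0.95, 0, 0, -1], [0.29, 0.95, 0, 0, -1], [0.29, 0.95, 0, 0, -1], [0.29, 0.95, 0, 0, -1], [0.29, 0.95, 0, 0, -1], [0.29, 0.95, 0, 0, -1], [0.29, 0.95, 0, 0, -1], [0.29, 0.95, 0, 0, -1], [0.29, 0.95, 0, 0, -1], [0, 0, 0, 0, -1], [0, 0, 0, 0, -1], [0, 0, 0, 0, -1]]]}}

```text
time: 25.95
ee_pos: [522.0, -364.1, 187.3]
ee_rot: [-0.0, 1.0, -0.03, -0.0]
force: [-0.8, 0.5, -2.7]
gripper_width: 22.0
grip_force: 40.0
```

```bash
python3 -c "
from h import *
go(522,-363,37,-3)
s=snap('wrist')
hull=cv2.convexHull(np.vstack([b[2] for b in blobs(s,*BLU,20,(200,40,350,330))]));print(rect(s,hull,3))
print([ (np.round(b[0]),b[1]) for b in blobs(s,*BLU,20)])"
```

```text
at [ 522.  -364.1  187.3] yaw -3.49 w 22.0 F [-0.8  0.5 -2.7] t 25.9 | turn units -0.122 | tool shift/20: [-1.000e-03 -5.300e-02  7.517e+00]
[ 525.4 -363.2  140.5   78.5   -3.3]
[(array([279., 163.]), 2915.0), (array([501.,  59.]), 11170.5)]
```

{"method": "arm_command", "body": {"steps": [[[0, -0.05, 0.8, 0, -1], [0, 0, 0.8, 0, -1], [0, 0, 0.8, 0, -1], [0, 0, 0.8, 0, -1], [0, 0, 0.8, 0, -1], [0, 0, 0.8, 0, -1], [0, 0, 0.8, 0, -1], [0, 0, 0.8, 0, -1], [0, 0, 0.8, 0, -1], [0, 0, 0.2, 0, -1], [0, 0, 0.1, 0, -1], [0, 0, 0.05, 0, -1], [0, 0, 0, 0, -1], [0, 0, 0, 0, -1]]]}}

```text
time: 27.17
ee_pos: [523.2, -363.7, 38.2]
ee_rot: [0.001, 1.0, -0.03, 0.001]
force: [-0.0, 0.8, -3.2]
gripper_width: 21.6
grip_force: 40.0
```

{"method": "arm_command", "body": {"steps": [[[0, 0, 0.08, 0, -1], [0, 0, 0.05, 0, -1], [0, 0, 0, 0, -1], [0, 0, 0, 0, -1], [0, 0, 0, 0, 0], [0, 0, 0, 0, 0], [0, 0, 0, 0, 0], [0, 0, -0.5, 0, 0], [0, 0, -1, 0, 0], [0, 0, -1, 0, 0], [0, 0, -1, 0, 0], [0, 0, -1, 0, 0], [0, 0, -1, 0, 0], [0, 0, -1, 0, 0], [0, 0, -1, 0, 0], [0, 0, -0.7, 0, 1]]]}}

```text
time: 28.5
ee_pos: [523.0, -363.7, 201.2]
ee_rot: [0.001, 1.0, -0.03, 0.001]
force: [-0.3, -0.3, -0.1]
gripper_width: 50.9
grip_force: 0.0
```

{"method": "arm_command", "body": {"steps": [[[0.11, -0.97, 0, 0, 1], [0.11, -0.97, 0, 0, 1], [0.11, -0.97, 0, 0, 1], [0.11, -0.97, 0, 0, 1], [0.11, -0.97, 0, 0, 1], [0.11, -0.97, 0, 0, 1], [0.11, -0.97, 0, 0, 1], [0.11, -0.97, 0, 0, 1], [0.11, -0.97, 0, 0, 1], [0.11, -0.97, 0, 0, 1], [0.11, -0.97, 0, 0, 1], [0, 0, 0, 0, 1], [0, 0, 0, 0, 1], [0, 0, 0, 0, 1]]]}}

```text
time: 29.67
ee_pos: [559.3, -152.2, 198.4]
ee_rot: [0.0, 1.0, -0.03, -0.0]
force: [0.3, 0.7, 0.5]
gripper_width: 94.2
grip_force: 0.0
```

```bash
cat >> h.py <<'E'
def meters(s,zc=84):
    "cap discs (white, round) and the dark body around: corner rays"
    for b in blobs(s,*WHT,80):
        (x,y),(w,h),a=cv2.minAreaRect(b[2])
        if max(w,h)/min(w,h)<1.25 and cv2.contourArea(b[2])>.7*w*h:
            q=rect(s,b[2],zc)
            if 35<q[2]<50 and q[3]>33: yield b[0],q
E
python3 -c "
from h import *
S=[snap('wrist','w6.png'),snap('top'),snap('scene')]
go(560,-150,200)
M=[list(meters(s)) for s in S]
for m in M: print([(np.round(a),b.tolist()) for a,b in m])
s=S[0]
# dark masks
for b in blobs(s,[0,0,0],[180,255,60],400): print('dark',np.round(b[0]),b[1],rect(s,b[2],64),rect(s,b[2],8))
for b in blobs(S[1],*RED,40): print(rect(S[1],b[2],66))
"
```

```text
at [ 559.3 -152.6  198.3] yaw -3.5 w 94.1 F [ 0.  -0.7  0.2] t 29.8 | turn units 0.0 | tool shift/20: [ 0.028 -0.131 -0.086]
[(array([ 92., 107.]), [663.1, 16.4, 42.9, 42.2, 86.5]), (array([329., 105.]), [651.4, -203.1, 42.8, 42.0, 86.5])]
[(array([268., 141.]), [663.6, 15.3, 42.7, 42.4, 44.4]), (array([187., 100.]), [785.1, 248.6, 45.2, 40.0, 1.9])]
[(array([220., 365.]), [785.1, 253.0, 40.7, 39.9, -29.4]), (array([224., 254.]), [664.1, 20.2, 41.3, 40.6, 40.0]), (array([190., 185.]), [653.5, -197.6, 40.9, 40.0, -29.0])]
dark [269. 350.] 37291.0 [ 382.7 -140.3  759.5  260.9   86.5] [ 336.7 -137.2  895.7  307.7   86.5]
dark [ 85. 229.] 1621.0 [539.5  65.6 193.   13.5  87.8] [521.6 105.6 227.5  15.9  87.8]
dark [290. 225.] 894.0 [ 530.8 -165.4  129.3   14.    86.5] [ 511.3 -166.9  152.5   16.5   86.5]
dark [325. 106.] 3872.0 [ 650.7 -201.3   71.8   56.7  -77. ] [ 652.8 -209.2   84.6   66.8  -77. ]
dark [133. 110.] 3579.0 [658.3   1.2  84.8  69.8 -57. ] [661.7  29.6 100.   82.3 -57. ]
[103.1 328.   29.1  20.5 -89.6]
[495.1 377.3  64.6  21.3  77.7]
[ 524.4 -361.5   72.    27.9   -2.4]
[773.   -4.8  69.6  35.2  87.7]
[ 9.170e+02 -2.221e+02  1.565e+02  1.202e+02  2.000e-01]
```

View pics/w6.png

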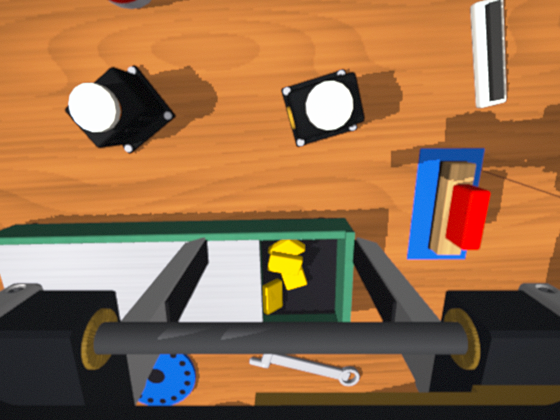

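The wrist picture shows the meters' caps at (94,107) and (329,105), and the scraper on its mat. Meter B is at about (651.5,−203.5) with its x axis at 13°. I turn the tool for it.

{"method": "arm_command", "body": {"steps": [[[0, 0, 0, -1, 1], [0, 0, 0, -1, 1], [0, 0, 0, -1, 1], [0, 0, 0, -1, 1], [0, 0, 0, -1, 1], [0, 0, 0, -1, 1], [0, 0, 0, -1, 1], [0, 0, 0, -1, 1], [0, 0, 0, -1, 1], [0, 0, 0, -1, 1], [0, 0, 0, -1, 1], [0, 0, 0, -1, 1], [0, 0, 0, -1, 1], [0, 0, 0, -1, 1], [0, 0, 0, -1, 1], [0, 0, 0, -1, 1], [0, 0, 0, -1, 1], [0, 0, 0, -1, 1], [0, 0, 0, -1, 1], [0, 0, 0, -1, 1]]]}}

```text
time: 31.48
ee_pos: [559.3, -152.5, 198.2]
ee_rot: [0.0, 0.784, 0.62, -0.0]
force: [0.1, -1.0, -0.1]
gripper_width: 94.0
grip_force: 0.0
```

{"method": "arm_command", "body": {"steps": [[[0, 0, 0, -1, 1], [0, 0, 0, -1, 1], [0, 0, 0, -1, 1], [0, 0, 0, -1, 1], [0, 0, 0, -1, 1], [0, 0, 0, -1, 1], [0, 0, 0, -0.6, 1], [-0.8, 1, 0, 0, 1], [-0.8, 1, 0, 0, 1], [-0.8, 1, 0, 0, 1], [-0.8, 0.8, 0, 0, 1], [0, 0, 0, 0, 1], [0, 0, 0, 0, 1], [0, 0, 0, 0, 1]]]}}

```text
time: 32.65
ee_pos: [647.2, -197.1, 197.8]
ee_rot: [-0.001, 0.623, 0.782, -0.0]
force: [-0.5, -0.4, 0.5]
gripper_width: 93.9
grip_force: 0.0
```

```bash
python3 -c "
from h import *
s=snap('wrist')
t=snap('top')
go(651.5,-203.5,30,103)
for m in meters(s): print(m)
for b in blobs(s,[0,0,0],[180,255,60],800): print('dark',np.round(b[0]),b[1],rect(s,b[2],64))
c=cv2.resize(s['color'],(800,600));cv2.imwrite('pics/w7.png',c[...,::-1])"
```

```text
at [ 647.1 -196.7  198.3] yaw 102.96 w 94.1 F [ 0.2 -0.2 -0.1] t 32.8 | turn units -0.009 | tool shift/20: [-0.38   0.136  8.414]
(array([283.32668966, 210.13670627]), array([ 651.2, -202. ,   42.3,   41.8,  -77.1]))
dark [503. 342.] 8968.0 [ 957.9 -313.6  168.   148.6   12.9]
dark [147. 377.] 19410.0 [ 690.8 -399.3  755.6  196.7   13. ]
dark [375. 286.] 1238.5 [ 776.8 -269.4  117.9   24.   -49.9]
dark [186. 285.] 1267.5 [ 562.4 -318.5  116.9   24.4   73.4]
dark [283. 201.] 3130.5 [ 649.8 -198.2   76.6   56.9  -77.1]
dark [342.  19.] 2626.0 [666.9 -21.6  72.9  40.1  12.8]
dark [183.  96.] 2517.5 [ 530.4 -129.3  199.6   14.6   87.3]
dark [ 81. 123.] 7865.0 [ 450.  -140.2  150.7  125.7   87.8]
```

View pics/w7.png

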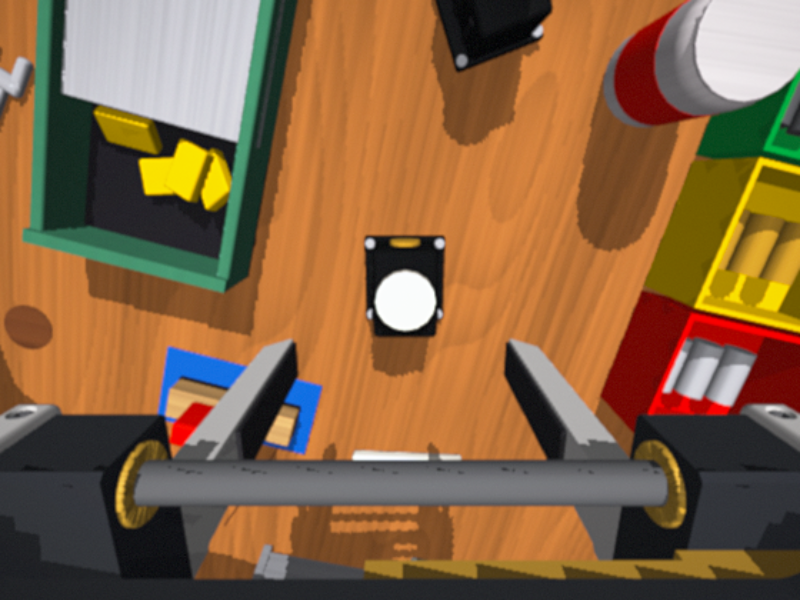

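The meter sits square between the fingers, with its cap at (405,300) in the upscaled wrist view. I descend and grip.

{"method": "arm_command", "body": {"newtons": 45, "steps": [[[-0.33, 0.14, 0.5, 0, 1], [0, 0, 0.8, 0, 1], [0, 0, 0.8, 0, 1], [0, 0, 0.8, 0, 1], [0, 0, 0.8, 0, 1], [0, 0, 0.8, 0, 1], [0, 0, 0.8, 0, 1], [0, 0, 0.8, 0, 1], [0, 0, 0.8, 0, 1], [0, 0, 0.8, 0, 1], [0, 0, 0.8, 0, 1], [0, 0, 0, 0, 1], [0, 0, 0, 0, 1], [0, 0, 0, 0, -1], [0, 0, 0, 0, -1], [0, 0, 0, 0, -1], [0, 0, 0, 0, -1], [0, 0, 0, 0, -1], [0, 0, 0, 0, -1]]]}}

```text
time: 34.33
ee_pos: [652.2, -202.8, 28.6]
ee_rot: [0.0, 0.623, 0.782, 0.0]
force: [0.2, 0.4, 0.1]
gripper_width: 57.4
grip_force: 0.0
```

```bash
python3 -c "
from h import *
go(453-95*.04,39-95,175,87.7)"
```

```text
at [ 652.2 -202.8   28.6] yaw 102.97 w 57.4 F [0.2 0.4 0.1] t 34.3 | turn units 3.819 | tool shift/20: [  6.927 -10.438  -7.319]
```

{"method": "arm_command", "body": {"steps": [[[0, 0, 0, 0, -1], [0, 0, 0, 0, -1], [0, 0, 0, 0, -1], [0, 0, -0.3, 0, -1], [0, 0, -0.8, 0, -1], [0, 0, -0.8, 0, -1], [0, 0, -0.8, 0, -1], [0, 0, -0.8, 0, -1], [0, 0, -0.8, 0, -1], [0, 0, -0.8, 0, -1], [0, 0, -0.8, 0, -1], [0, 0, -0.8, 0.95, -1], [0, 0, 0, 0.95, -1], [0, 0, 0, 0.95, -1], [0, 0, 0, 0.95, -1], [0, 0, 0, 0, -1]]]}}

```text
time: 35.67
ee_pos: [652.2, -202.7, 163.7]
ee_rot: [0.001, 0.721, 0.693, 0.0]
force: [0.9, 1.0, -5.5]
gripper_width: 49.6
grip_force: 45.0
```

```bash
python3 -c "
from h import *
go(453-95*.04,39-95,76,87.7)"
```

```text
at [ 652.2 -202.7  163.7] yaw 87.71 w 49.6 F [ 0.9  1.  -5.5] t 35.7 | turn units 0.004 | tool shift/20: [  6.921 -10.434   4.385]
```

{"method": "arm_command", "body": {"steps": [[[0.49, -0.75, 0, 0, -1], [0.49, -0.75, 0, 0, -1], [0.49, -0.75, 0, 0, -1], [0.49, -0.75, 0, 0, -1], [0.49, -0.75, 0, 0, -1], [0.49, -0.75, 0, 0, -1], [0.49, -0.75, 0, 0, -1], [0.49, -0.75, 0, 0, -1], [0.49, -0.75, 0, 0, -1], [0.49, -0.75, 0, 0, -1], [0.49, -0.75, 0, 0, -1], [0.49, -0.75, 0, 0, -1], [0.49, -0.75, 0, 0, -1], [0.49, -0.75, 0, 0, -1], [0, 0, 0, 0, -1], [0, 0, 0, 0, -1], [0, 0, 0, 0, -1]]]}}

```text
time: 37.08
ee_pos: [448.3, -57.9, 163.2]
ee_rot: [0.001, 0.72, 0.694, 0.0]
force: [-0.0, -0.2, -5.8]
gripper_width: 49.7
grip_force: 45.0
```

```bash
python3 -c "
from h import *
go(453-95*.04,39-95,75,87.7)
s=snap('wrist');
for b in blobs(s,*GRN,300): print(np.round(b[0]),rect(s,b[2],57))
for b in blobs(s,*WHT,300): print('W',np.round(b[0]),rect(s,b[2],45))"
```

```text
at [448.3 -57.9 163.2] yaw 87.82 w 49.7 F [-0.  -0.2 -5.8] t 37.1 | turn units 0.03 | tool shift/20: [0.096 0.042 4.411]
[355. 120.] [518.8  -0.8 234.3  10.4  87.7]
[205. 121.] [382.2   4.  235.4  10.7  87.6]
W [280. 289.] [ 444.2 -153.5   99.3   88.6   -2.3]
W [159. 257.] [ 314.3 -115.8   74.9   31.    72.7]
W [535. 117.] [691.6  16.9  49.1  46.2 -77.9]
W [281.  96.] [451.2  11.5 223.3 128.6  87.7]
```

{"method": "arm_command", "body": {"steps": [[[0.05, 0, 0.7, 0, -1], [0, 0, 0.7, 0, -1], [0, 0, 0.7, 0, -1], [0, 0, 0.7, 0, -1], [0, 0, 0.7, 0, -1], [0, 0, 0.5, 0, -1], [0, 0, 0.3, 0, -1], [0, 0, 0.1, 0, -1], [0, 0, 0.05, 0, -1], [0, 0, 0, 0, -1], [0, 0, 0, 0, -1], [0, 0, 0, 0, -1]]]}}

```text
time: 38.13
ee_pos: [448.2, -56.7, 74.0]
ee_rot: [0.001, 0.721, 0.693, 0.0]
force: [0.3, -0.9, -5.3]
gripper_width: 49.8
grip_force: 45.0
```

{"method": "arm_command", "body": {"steps": [[[0, 0, 0.04, 0, -1], [0, 0, 0, 0, -1], [0, 0, 0, 0, -1]]]}}

```text
time: 38.38
ee_pos: [448.2, -56.7, 73.4]
ee_rot: [0.001, 0.721, 0.693, 0.0]
force: [-1.0, 0.1, 1.2]
gripper_width: 49.7
grip_force: 45.0
```

{"method": "arm_command", "body": {"steps": [[[0, 0, 0, 0, 1], [0, 0, 0, 0, 1], [0, 0, 0, 0, 1], [0, 0, 0, 0, 1], [0, 0, -0.8, 0, 1], [0, 0, -0.8, 0, 1], [0, 0, -0.8, 0, 1], [0, 0, -0.8, 0, 1], [0, 0, -0.8, 0, 1], [0, 0, 0, 0, -1], [0, 0, 0, 0, -1], [0, 0, 0, 0, -1], [0, 0, 0, 0, -1], [0, 0, 0, 0, -1], [0, 0, 0, 0, -1], [0, 0, 0, 0, -1], [0, 0, 0, 0, -1], [0, 0, 0, 0, -1]]]}}

```text
time: 39.88
ee_pos: [447.5, -56.5, 152.3]
ee_rot: [-0.0, 0.721, 0.693, -0.0]
force: [0.3, 0.3, -0.3]
gripper_width: 37.3
grip_force: 0.0
```

```bash
python3 -c "
from h import *
go(448.5,-56.5,132,87.7)
A=snap('scene');s=snap('wrist')
for m in meters(A,126): print(m)
for b in blobs(s,*WHT,300): print('W',np.round(b[0]),rect(s,b[2],126))
cv2.imwrite('pics/c8.png',cv2.resize(A['color'][130:300,170:370],(800,600),interpolation=cv2.INTER_CUBIC)[...,::-1])"
```

```text
at [447.5 -56.5 152.3] yaw 87.77 w 37.3 F [ 0.3  0.3 -0.3] t 39.9 | turn units 0.017 | tool shift/20: [-0.     0.048  1.016]
(array([220.37871148, 365.37871148]), array([786.7, 265.6,  39.2,  38.4, -29.4]))
(array([223.74011299, 254.14366425]), array([670.3,  41.4,  39.8,  39.1,  40. ]))
(array([288.38095238, 184.47112462]), array([448.4, -54.2,  39.5,  38.8, -29.1]))
W [157. 260.] [353.6 -73.3  48.2  21.9  69.9]
W [281. 236.] [447.6 -56.6  43.8  41.6  73.1]
W [542. 119.] [620.1  17.5  35.5  24.8 -78.1]
W [282. 102.] [450.7   7.2 171.8  92.   87.7]
```

View pics/c8.png

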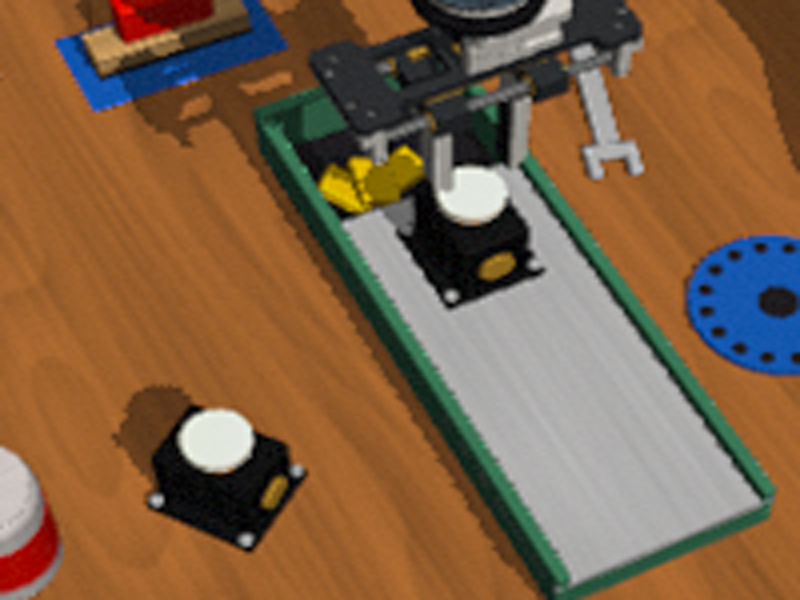

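The scene crop shows the meter upright on the plate, with its cap at (473,193) below the fingers. I finish closing and press.

{"method": "arm_command", "body": {"steps": [[[0, 0, 0, 0, -1], [0, 0, 0, 0, -1], [0, 0, 0, 0, -1], [0, 0.03, 0.5, 0, -1], [0, 0, 0.4, 0, -1], [0, 0, 0.2, 0, -1], [0, 0, 0.15, 0, -1], [0, 0, 0.15, 0, -1], [0, 0, 0.1, 0, -1], [0, 0, 0.05, 0, -1], [0, 0, 0, 0, -1], [0, 0, 0, 0, -1]]]}}

```text
time: 40.98
ee_pos: [448.3, -56.5, 121.3]
ee_rot: [0.0, 0.721, 0.693, 0.0]
force: [0.9, -0.1, 0.1]
gripper_width: 0.6
grip_force: 0.0
```

{"method": "arm_command", "body": {"steps": [[[0, 0, 0.1, 0, -1], [0, 0, 0.05, 0, -1], [0, 0, 0.05, 0, -1], [0, 0, 0, 0, -1], [0, 0, 0, 0, -1]]]}}

```text
time: 41.4
ee_pos: [448.5, -56.6, 119.1]
ee_rot: [-0.0, 0.721, 0.693, -0.0]
force: [-5.3, 1.6, 12.6]
gripper_width: 0.3
grip_force: 6.4
```

{"method": "arm_command", "body": {"steps": [[[0, 0, 0.05, 0, -1], [0, 0, 0, 0, -1], [0, 0, 0, 0, -1]]]}}

```text
time: 41.65
ee_pos: [448.6, -56.6, 119.0]
ee_rot: [-0.0, 0.721, 0.693, -0.0]
force: [-9.5, 2.7, 18.9]
gripper_width: 0.4
grip_force: 9.5
```

The cap is on its hard stop, 19 N at z = 119. Next is meter A.

{"method": "arm_command", "body": {"steps": [[[0, 0, -1, 0, -1], [0, 0, -1, 0, -1], [0, 0, -1, 0, -1], [0, 0, -1, 0, -1], [0, 0, 0, -0.98, 1], [0, 0, 0, -0.98, 1], [0, 0, 0, -0.98, 1], [0, 0, 0, -0.98, 1], [0, 0, 0, -0.98, 1], [0, 0, 0, -0.98, 1], [0, 0, 0, -0.98, 1], [0, 0, 0, -0.98, 1], [0, 0, 0, -0.98, 1]]]}}

```text
time: 42.73
ee_pos: [448.3, -56.6, 196.1]
ee_rot: [0.0, 0.475, 0.88, 0.0]
force: [-0.1, -0.6, -0.7]
gripper_width: 57.0
grip_force: 0.0
```

{"method": "arm_command", "body": {"steps": [[[-0.25, 1, 0, 0, 1], [-0.25, 1, 0, 0, 1], [-0.25, 1, 0, 0, 1], [-0.25, 1, 0, 0, 1], [-0.25, 1, 0, 0, 1], [-0.25, 1, 0, 0, 1], [-0.25, 1, 0, 0, 1], [-0.25, 1, 0, 0, 1], [-0.25, 1, 0, 0, 1], [-0.25, 1, 0, 0, 1], [-0.25, 1, 0, 0, 1], [0, 0, 0, 0, 1], [0, 0, 0, 0, 1], [0, 0, 0, 0, 1]]]}}

```text
time: 43.9
ee_pos: [661.8, 17.2, 195.9]
ee_rot: [-0.0, 0.477, 0.879, -0.0]
force: [0.5, -0.7, 0.0]
gripper_width: 94.1
grip_force: 0.0
```

```bash
python3 -c "
from h import *
s=snap('wrist');B=snap('scene')
go(663.5,16.5,28,123)
W=list(meters(s));S=list(meters(B));print(W,S)
for w in W:
  for q in S: print(tri(ray(s,*w[0]),ray(B,*q[0])))
for b in blobs(s,[0,0,0],[180,255,60],1200): print('dark',np.round(b[0]),b[1],rect(s,b[2],64))"
```

```text
at [661.8  17.1 196.4] yaw 123.03 w 94.0 F [-0.5  0.2 -0.5] t 44.0 | turn units 0.007 | tool shift/20: [-0.07   0.057  8.418]
[(array([281.94518519, 204.52074074]), array([662.5,  18.5,  42.6,  42.2, -57. ])), (array([ 22.7085685 , 153.71455447]), array([427.5, -74.7,  49.6,  44. , -71.3])), (array([537.78107307,  64.83886043]), array([781.8, 248.4,  42.9,  38.8, -42.8]))] [(array([220.37871148, 365.37871148]), array([785.1, 253. ,  40.7,  39.9, -29.4])), (array([223.70663469, 254.0871303 ]), array([664.6,  19.9,  42.5,  40. ,  63.6])), (array([287.70655271, 185.99525166]), array([436.1, -75. ,  43.2,  40.9,  60.9]))]
(array([ 776.14530698, -119.89034318, -890.76301899]), np.float64(166.36331243015908))
(array([663.29540595,  17.3760306 ,  77.83469656]), np.float64(0.2380660094291529))
(array([586.18539781, 129.99358126, 476.55726208]), np.float64(55.62508172405464))
(array([839.04115464, 364.49267158, 729.70192457]), np.float64(167.17436635722456))
(array([729.33055799, 207.13602124, 529.50027043]), np.float64(67.98783842828085))
(array([448.01231064, -56.37574437, 116.43912099]), np.float64(0.36445962931812376))
(array([784.80673031, 251.79495908,  79.9615414 ]), np.float64(0.4566567081987906))
(array([682.30226446, 129.39376258, 283.23187704]), np.float64(27.35263940908591))
(array([573.46585781,  87.96872621, 401.45717613]), np.float64(70.95617607533642))
dark [186. 286.] 1255.0 [ 623.  -125.5  117.9   24.   -84.3]
dark [375. 285.] 1268.0 [807.3  -6.  120.1  25.4 -30.2]
dark [509. 323.] 11707.5 [936.8  37.8 275.6 171.6 -42.8]
dark [476. 212.] 3412.5 [844.9 122.2 107.   43.9  89.8]
dark [281. 195.] 3227.0 [659.4  22.2  75.3  57.6 -57. ]
dark [151. 340.] 22840.0 [691.3 -33.  750.7 488.8  33.1]
dark [ 54. 162.] 9391.5 [441.6 -55.4 260.8 108.9 -80.8]
```

{"method": "arm_command", "body": {"newtons": 45, "steps": [[[-0.05, 0.05, 0.4, 0, 1], [0, 0, 0.8, 0, 1], [0, 0, 0.8, 0, 1], [0, 0, 0.8, 0, 1], [0, 0, 0.8, 0, 1], [0, 0, 0.8, 0, 1], [0, 0, 0.8, 0, 1], [0, 0, 0.8, 0, 1], [0, 0, 0.8, 0, 1], [0, 0, 0.8, 0, 1], [0, 0, 0.8, 0, 1], [0, 0, 0, 0, 1], [0, 0, 0, 0, 1], [0, 0, 0, 0, -1], [0, 0, 0, 0, -1], [0, 0, 0, 0, -1], [0, 0, 0, 0, -1], [0, 0, 0, 0, -1], [0, 0, 0, 0, -1], [0, 0, 0, 0, -1]]]}}

```text
time: 45.67
ee_pos: [664.1, 17.1, 28.6]
ee_rot: [0.0, 0.477, 0.879, 0.0]
force: [0.5, 0.3, 0.5]
gripper_width: 50.9
grip_force: 0.0
```

{"method": "arm_command", "body": {"steps": [[[0, 0, 0, 0, -1], [0, 0, 0, 0, -1], [0, 0, 0, 0, -1]]]}}

```text
time: 45.92
ee_pos: [664.0, 17.1, 28.6]
ee_rot: [-0.0, 0.477, 0.879, -0.0]
force: [-1.0, -1.2, 0.8]
gripper_width: 49.4
grip_force: 45.0
```

{"method": "arm_command", "body": {"steps": [[[0, 0, -0.3, 0, -1], [0, 0, -0.8, 0, -1], [0, 0, -0.8, 0, -1], [0, 0, -0.8, 0, -1], [0, 0, -0.8, 0, -1], [0, 0, -0.8, 0, -1], [0, 0, -0.8, 0, -1], [0, 0, -0.8, 0, -1], [0, 0, -0.8, 0.8, -1], [0, 0, 0, 0.8, -1], [0, 0, 0, 0.8, -1], [0, 0, 0, 0.8, -1], [0, 0, 0, 0.8, -1], [0, 0, 0, 0.8, -1], [0, 0, 0, 0.8, -1], [0, 0, 0, 0.8, -1], [0, 0, 0, 0.8, -1], [0, 0, 0, 0.8, -1], [0, 0, 0, 0.8, -1], [0, 0, 0, 0, -1]]]}}

```text
time: 47.58
ee_pos: [662.8, 17.3, 160.9]
ee_rot: [-0.001, 0.721, 0.693, -0.001]
force: [-0.2, -0.5, -6.4]
gripper_width: 49.5
grip_force: 45.0
```

{"method": "arm_command", "body": {"steps": [[[0.26, -0.76, 0, 0, -1], [0.26, -0.76, 0, 0, -1], [0.26, -0.76, 0, 0, -1], [0.26, -0.76, 0, 0, -1], [0.26, -0.76, 0, 0, -1], [0.26, -0.76, 0, 0, -1], [0.26, -0.76, 0, 0, -1], [0.26, -0.76, 0, 0, -1], [0.26, -0.76, 0, 0, -1], [0.26, -0.76, 0, 0, -1], [0.26, -0.76, 0, 0, -1], [0.26, -0.76, 0, 0, -1], [0.26, -0.76, 0, 0, -1], [0.26, -0.76, 0, 0, -1], [0, 0, 0, 0, -1], [0, 0, 0, 0, -1], [0, 0, 0, 0, -1]]]}}

```text
time: 49.0
ee_pos: [454.2, 97.7, 162.4]
ee_rot: [0.0, 0.72, 0.694, 0.0]
force: [0.4, -0.7, -5.6]
gripper_width: 49.8
grip_force: 45.0
```

```bash
python3 -c "
from h import *
go(454.4,99,75,87.7)
T=snap('top')
for m in meters(T,119): print(m)"
```

```text
at [454.2  97.7 162.4] yaw 87.89 w 49.8 F [ 0.4 -0.7 -5.6] t 49.0 | turn units 0.048 | tool shift/20: [0.066 0.006 4.369]
(array([296.04314995, 214.84573894]), array([449.2, -59.7,  37.6,  37.2,  -0. ]))
(array([187.02147239,  99.73619632]), array([770.6, 241.3,  43.9,  38.8,   1.9]))
```

{"method": "arm_command", "body": {"steps": [[[0.05, 0, 0.7, 0, -1], [0, 0, 0.7, 0, -1], [0, 0, 0.7, 0, -1], [0, 0, 0.7, 0, -1], [0, 0, 0.7, 0, -1], [0, 0, 0.5, 0, -1], [0, 0, 0.3, 0, -1], [0, 0, 0.1, 0, -1], [0, 0, 0.05, 0, -1], [0, 0, 0, 0, -1], [0, 0, 0, 0, -1], [0, 0, 0, 0, -1]]]}}

```text
time: 50.05
ee_pos: [454.7, 98.8, 74.1]
ee_rot: [0.001, 0.72, 0.694, 0.001]
force: [-0.6, -0.6, -5.4]
gripper_width: 49.7
grip_force: 45.0
```

{"method": "arm_command", "body": {"steps": [[[0, 0, 0.05, 0, -1], [0, 0, 0, 0, -1], [0, 0, 0, 0, -1], [0, 0, 0, 0, 1], [0, 0, 0, 0, 1], [0, 0, 0, 0, 1], [0, 0, 0, 0, 1], [0, 0, -0.8, 0, 1], [0, 0, -0.8, 0, 1], [0, 0, -0.8, 0, 1], [0, 0, -0.8, 0, 1], [0, 0, -0.8, 0, 1], [0, 0, 0, 0, -1], [0, 0, 0, 0, -1], [0, 0, 0, 0, -1], [0, 0, 0, 0, -1]]]}}

```text
time: 51.38
ee_pos: [453.2, 98.8, 151.0]
ee_rot: [-0.001, 0.72, 0.694, -0.001]
force: [-0.3, 1.2, 0.2]
gripper_width: 70.9
grip_force: 0.0
```

{"method": "arm_command", "body": {"steps": [[[0, 0, 0, 0, -1], [0, 0, 0, 0, -1], [0, 0, 0, 0, -1], [0, 0, 0, 0, -1], [0, 0, 0, 0, -1], [0, 0, 0, 0, -1], [0, 0, 0, 0, -1], [0, 0, 0, 0, -1], [0, 0, 0.5, 0, -1], [0, 0, 0.4, 0, -1], [0, 0, 0.2, 0, -1], [0, 0, 0.15, 0, -1], [0, 0, 0, 0, -1], [0, 0, 0, 0, -1]]]}}

```text
time: 52.55
ee_pos: [453.9, 98.8, 127.0]
ee_rot: [-0.0, 0.72, 0.694, -0.0]
force: [0.1, 0.5, 0.2]
gripper_width: 0.4
grip_force: 0.0
```

{"method": "arm_command", "body": {"steps": [[[0, 0, 0.1, 0, -1], [0, 0, 0.1, 0, -1], [0, 0, 0.1, 0, -1], [0, 0, 0.1, 0, -1], [0, 0, 0.05, 0, -1], [0, 0, 0, 0, -1], [0, 0, 0, 0, -1]]]}}

```text
time: 53.13
ee_pos: [454.3, 98.8, 119.2]
ee_rot: [0.0, 0.72, 0.694, 0.0]
force: [-2.2, 0.0, 6.8]
gripper_width: 0.5
grip_force: 2.8
```

{"method": "arm_command", "body": {"steps": [[[0, 0, 0.08, 0, -1], [0, 0, 0.03, 0, -1], [0, 0, 0, 0, -1], [0, 0, 0, 0, -1]]]}}

```text
time: 53.47
ee_pos: [454.5, 98.8, 119.0]
ee_rot: [-0.0, 0.72, 0.694, -0.0]
force: [-8.7, 0.5, 19.7]
gripper_width: 0.7
grip_force: 9.6
```

{"method": "arm_command", "body": {"steps": [[[0, 0, -1, 0, -1], [0, 0, -1, 0, -1], [0, 0, -1, 0, -1], [0, 0, -1, 0, -1], [0, 0, 0, 0.83, -1], [0, 0, 0, 0.83, -1], [0, 0, 0, 0.83, -1], [0.95, 0.07, 0, 0, -1], [0.95, 0.07, 0, 0, -1], [0.95, 0.07, 0, 0, -1], [0.95, 0.07, 0, 0, -1], [0.95, 0.07, 0, 0, -1], [0.95, 0.07, 0, 0, -1], [0.95, 0.07, 0, 0, -1], [0.95, 0.07, 0, 0, -1], [0.95, 0.07, 0, 0, -1], [0.95, 0.07, 0, 0, -1], [0.95, 0.07, 0, 0, -1], [0.95, 0.07, 0, 0, -1], [0.95, 0.07, 0, 0, -1]]]}}

```text
time: 55.13
ee_pos: [523.8, 337.5, 195.8]
ee_rot: [-0.0, 0.778, 0.629, -0.0]
force: [-0.3, -0.8, -0.2]
gripper_width: 0.3
grip_force: 0.0
```

{"method": "arm_command", "body": {"steps": [[[0.95, 0.07, 0, 0, -1], [0, 0, 0, 0, -1], [0, 0, 0, 0, -1], [0, 0, 0, 0, -1]]]}}

```text
time: 55.47
ee_pos: [528.8, 354.1, 195.8]
ee_rot: [0.0, 0.778, 0.629, -0.0]
force: [-0.1, 0.0, -0.3]
gripper_width: 0.5
grip_force: 0.0
```

```bash
python3 -c "
from h import *
go(530,354.4,100,77.7)
B=snap('scene');T=snap('top')
m=list(meters(B,119));n=list(meters(T,119))
for a in n:
  for b in m:
    p,e=tri(ray(T,*a[0]),ray(B,*b[0]))
    if e<8: print(np.round(p,1),round(e,1))
q=[b for b in blobs(T,*RED,40)]
for b in q: print(rect(T,b[2],66))
c=pick(blobs(T,*BLU),(560,289))[2];print('mat',rect(T,c,3),[rect(T,b[2],3) for b in blobs(T,*BLU,15,(375,160,425,230))])
a=cv2.resize(B['color'][115:290,170:370],(800,600),interpolation=cv2.INTER_CUBIC)
cv2.imwrite('pics/c9.png',a[...,::-1])"
```

```text
at [528.8 354.1 195.8] yaw 77.88 w 0.5 F [-0.1  0.  -0.3] t 55.5 | turn units 0.046 | tool shift/20: [0.027 0.057 4.791]
[455.3  98.8 114.3] 3.4
[785.9 250.4  78.8] 2.6
[ 90.8 256.9  31.   16.    2.2]
[494.9 374.5  57.8  21.   77.7]
[ 523.2 -361.4   69.5   27.9   -2.4]
[773.   -4.7  69.5  35.2  87.7]
[ 9.170e+02 -2.225e+02  1.565e+02  1.210e+02  2.000e-01]
mat [ 523.5 -365.1  145.    76.    -3.6] [array([ 523.5, -365.1,  145. ,   76. ,   -3.6])]
```

View pics/c9.png

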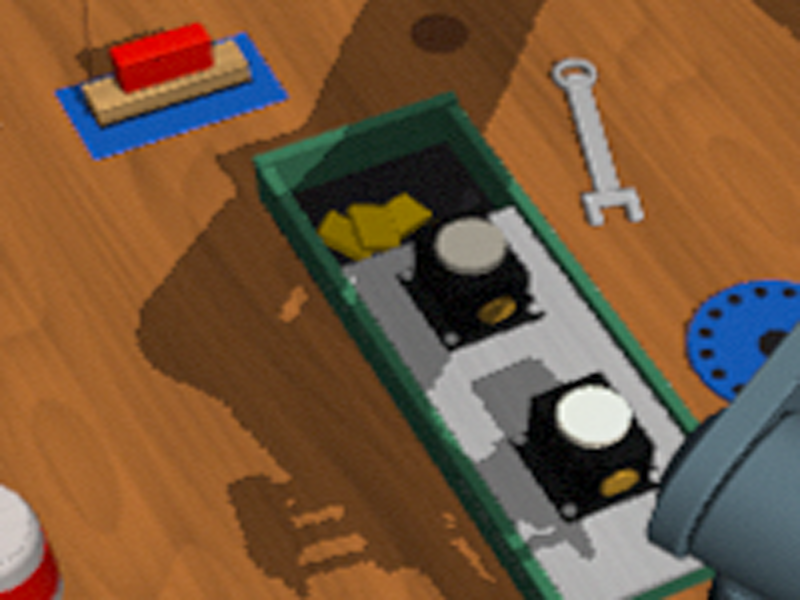

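The scene crop shows both meters upright on the plate with caps flush and no orange. The scraper is central on its mat and the chips are in the trough. Last, the isolator goes back ON.

{"method": "arm_command", "body": {"steps": [[[0, 0, 0.8, 0, -1], [0, 0, 0.8, 0, -1], [0, 0, 0.8, 0, -1], [0, 0, 0.8, 0, -1], [0, 0, 0.8, 0, -1], [0, 0, 0.8, 0, -1], [0, 0, 0, 0, -1], [0, 0, 0, 0, -1]]]}}

```text
time: 56.23
ee_pos: [528.5, 353.9, 99.7]
ee_rot: [-0.0, 0.778, 0.628, -0.001]
force: [0.4, -0.0, 0.6]
gripper_width: 0.1
grip_force: 0.0
```

{"method": "arm_command", "body": {"steps": [[[0, -0.4, 0, 0, -1], [0, -0.4, 0, 0, -1], [0, -0.4, 0, 0, -1], [0, -0.4, 0, 0, -1], [0, -0.4, 0, 0, -1], [0, -0.4, 0, 0, -1], [0, -0.4, 0, 0, -1], [0, -0.4, 0, 0, -1], [0, -0.4, 0, 0, -1], [0, -0.4, 0, 0, -1], [0, -0.4, 0, 0, -1], [0, -0.4, 0, 0, -1], [0, -0.1, 0, 0, -1], [0, 0, 0, 0, -1], [0, 0, 0, 0, -1], [0, 0, 0, 0, -1]]]}}

```text
time: 57.57
ee_pos: [433.1, 375.4, 100.2]
ee_rot: [-0.0, 0.778, 0.629, -0.0]
force: [0.2, -0.0, -0.9]
gripper_width: 0.6
grip_force: 0.0
```

{"method": "arm_command", "body": {"steps": [[[0, -0.1, 0, 0, -1], [0, -0.1, 0, 0, -1], [0, 0, 0, 0, -1], [0, 0, 0, 0, -1]]]}}

```text
time: 57.9
ee_pos: [429.4, 376.2, 100.3]
ee_rot: [0.0, 0.778, 0.629, 0.0]
force: [1.7, -0.7, -0.6]
gripper_width: 0.4
grip_force: 0.6
```

{"method": "arm_command", "body": {"steps": [[[0, -0.1, 0, 0, -1], [0, -0.1, 0, 0, -1], [0, 0, 0, 0, -1], [0, 0, 0, 0, -1]]]}}

```text
time: 58.23
ee_pos: [427.0, 376.7, 100.5]
ee_rot: [0.001, 0.778, 0.629, 0.002]
force: [7.0, -2.6, -3.7]
gripper_width: 0.4
grip_force: 3.1
```

{"method": "arm_command", "body": {"steps": [[[0, -0.1, 0, 0, -1], [0, -0.1, 0, 0, -1], [0, 0, 0, 0, -1], [0, 0, 0, 0, -1]]]}}

```text
time: 58.57
ee_pos: [426.6, 376.9, 101.0]
ee_rot: [0.004, 0.778, 0.629, 0.005]
force: [18.4, -3.9, -8.8]
gripper_width: -0.1
grip_force: 8.0
```

The handle is at its stop. I back off, raise, and check.

{"method": "arm_command", "body": {"steps": [[[0, 0.6, 0, 0, -1], [0, 0.6, 0, 0, -1], [0, 0, -0.8, 0, -1], [0, 0, -0.8, 0, -1], [0, 0, -0.8, 0, -1], [0, 0, -0.8, 0, -1], [0, 0, -0.8, 0, -1], [0, 1, -0.8, 0, -1], [0, 1, 0, 0, -1], [0, 1, 0, 0, -1], [0, 1, 0, 0, -1], [0, 1, 0, 0, -1], [0, 1, 0, 0, -1], [0, 1, 0, 0, -1], [0, 0, 0, 0, -1], [0, 0, 0, 0, -1], [0, 0, 0, 0, -1]]]}}

```text
time: 59.98
ee_pos: [581.1, 343.7, 195.9]
ee_rot: [-0.0, 0.778, 0.629, -0.001]
force: [0.3, 0.8, 0.2]
gripper_width: 0.5
grip_force: 0.0
```

```bash
python3 -c "
from h import *
B=snap('scene');T=snap('top')
for s in(T,B):
  for b in blobs(s,*RED,40):
    q=rect(s,b[2],108)
    if 350<q[0]<540: print(q)
print([ (q[0],q[1].tolist()) for q in meters(B,119)],r.observe()['time'],r.observe()['ee_pos'])
a=np.zeros((420,800,3),np.uint8);a[:,:560]=B['color'];a[:300,560:]=cv2.resize(B['color'][290:400,340:428],(240,300))
cv2.imwrite('pics/c10.png',a[...,::-1])"
```

```text
[ 515.  -349.1   67.1   26.9   -2.4]
[404.7 383.4  63.3  20.8  76.9]
[ 538.4 -314.8   70.1   47.4   -4.7]
[(array([220.37871148, 365.37871148]), [786.4, 263.5, 39.4, 38.6, -29.4])] 60.0833 [580.80875195 343.90895311 196.15745546]
```

View pics/c10.png

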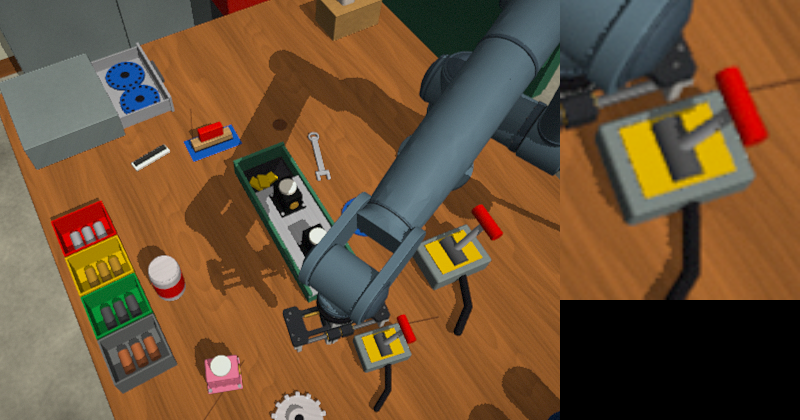

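The isolator bar is back on the ON side, at (404.7,383.4), which matches its starting place. The meters stand on the plate and the gripper is clear. I hand in.

```bash
python3 -c "
from plant import r
print(r.hand_in())"
```

```text
the job is handed in; nothing more can be done
None
```

I handed the job in after about 60 s of robot time: all four chips are in the trough, both black meters stand on the plate with caps home, the scraper is back on its mat and the isolator is on again; I saw only two black meters, and hand-in returned no verdict.

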